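Clamp the shaker's tube block

TASK

The tube block on the heating shaker still needs clamping: take the screwdriver from its stand, seat its blade in the slot of the screw in the middle of the block and, keeping it pressed gently down, turn the screw clockwise until its head is home, flush with the block. Nip it up to about 0.3 N m by feel, never as much as 0.6, and do not let the blade jump out and mark the block. Then stand the screwdriver back in its stand, leaving the other things where they are.

Things in the scene. Friction and masses are not known exactly. Their poses are not given: they have to be found in the camera images.
- driver_grip (a point): Middle of the screwdriver's grey six-sided handle (30 mm across flats, 70 mm long, upright in the stand at the start). z points up to the handle's end; x lies along the blade's width; flats face the x axis and every 60 deg from it. The blade's tip is 109 mm below this point. 0.14 to 0.24 kg, weight mostly in the handle.
- driver_tip (a point): Middle of the tip of the screwdriver's flat steel blade, 14 mm wide (x) and 2.2 mm thick (y), thickening upwards to a 9.6 mm round shaft that is 74 mm long from handle to tip; z points up to the handle.
- driver: The slotted screwdriver, loose; origin at the centre of the underside of its handle, axes as point driver_grip. In the stand this underside rests on the stand's top plate.
- slot (a point): Middle of the floor of the slot across the steel clamping screw's 22 mm round head, in the middle of the block. x along the slot, z up. The oiled slot is 4 mm deep, 3 mm wide at the floor and 6 mm at the mouth: its sloping flanks push a turning blade up and out unless pressed down: 10 to 20 N holds it. Turns and sinks with the screw.
- screw_turn (a joint): Turn of the screw in rad, growing clockwise seen from above: 0 backed out, 2.6 fully home against its stop with the head flush with the block. It starts between 0.1 and 0.9; the head sinks 1.0 mm per rad. It runs down with 0.06 to 0.08 N m and stops dead when home, where the torque then rises with any further turn of the driver.
- screw: The clamping screw, centre of the underside of its head (7 mm high), in a 24 mm counterbore of the block; head proud of the block until it is home.
- block: Aluminium tube block 86 x 128 x 36 mm with 20 wells, fixed on the shaker's platform; origin at the centre of its underside, z up, top 36 mm above, 104 mm above the bench.
- shaker: White heating shaker 200 x 170 x 68 mm, heavy; origin under its centre on the bench. The screw stands on its centre axis.
- stand_hole (a point): Centre of the 20 mm round hole in the steel tool stand's top plate, at the plate's upper face, 86 mm above the bench; z up. The stand is 76 x 76 mm, fixed, open on all sides below the 10 mm plate; there is 78 mm between this face and the base plate.
- tip_box: Closed pipette tip box 86 x 124 x 67 mm, loose bystander; origin under its centre.
- bottle: Reagent bottle, 64 mm across, 120 mm high, loose bystander; origin under its centre.
- tube_rack: White rack of small tubes 60 x 150 x 42 mm, loose bystander; origin under its centre.
There are look-alikes about, which are no part of the job. What is shaped like the part that bears stand_hole but pink or red is not meant.

How it is judged (in metres and radians):
On the way, in this order (a step that is already met when the one before it is completed fails the run):
1. the driver's blade is seated in the screw's slot and pressed down (distance between driver_tip and slot below 0.005 m and z of driver_tip in the frame of slot below 0.0015 m and contact force between driver and screw above 4 N), for 0.2 s.
2. the screw is home and nipped up tight, the blade still in its slot (0.3 N m with a push of 10 to 20 N is amply enough) (value of joint screw_turn above 2.5 rad and distance between driver_tip and slot below 0.006 m and contact force between driver and screw above 45 N), for 0.2 s.
At the end, for the whole second after the job is handed in: The screw is home (within 0.1 rad of its stop), and the screwdriver stands upright (within 4.5 deg) and at rest in the stand's hole (within 8 mm of its centre), its handle's underside on the top plate (within 3 mm) (value of joint screw_turn above 2.5 rad and horizontal distance between driver and stand_hole below 0.008 m and z of driver in the frame of stand_hole between -0.003 and 0.003 m and angle between driver's own z axis and vertical below 0.08 rad and linear speed of driver below 0.02 m/s); the robot touches nothing.
It fails at once if the driver bears on the screw with more than 40 N while it is still running down (a push of about 28 N) (value of joint screw_turn below 2.45 rad and contact force between driver and screw above 40 N).
It fails at once if the screw is overtightened (about 0.6 N m under a push of 15 N) (contact force between driver and screw above 110 N).
It fails at once if the driver slips onto the block or strikes it (more than 10 N) (contact force between driver and block above 10 N).
It fails at once if the screw is touched by the gripper instead of the tool (contact force between the arm and screw above 1 N).
It fails at once if the tip box, the bottle or the tube rack is moved by more than 15 mm (distance of any of tip_box, bottle, tube_rack from where it was at the start of the episode above 0.015 m).
It also fails if it takes over 72 s, if anything falls off the work surface, if the arm or the gripper's body presses on something with over 40 N, if the wrist force passes 120 N, or if a joint passes its speed limit or range.

ROBOT

A 6-joint arm with a two-finger parallel gripper is mounted at the origin on the work surface. World frame = base frame: x ahead of the robot, y to its left, z up, the work surface at z = 0. Lengths are in mm, angles in rad, forces in N, time in s.
With the tool pointing down it reaches from about 275 to 1000 mm from the base axis. Payload 8.4 kg.
Tool frame: the origin (TCP) lies at the very end of the fingers, on their centre line; the grasp point (between the pads) lies 19 mm behind it; y points along the fingers, x is the direction in which the jaws open and shut, and the axes are right-handed (so a half turn about y gives the same grasp; the last joint's range is limited). The gripper opens to 85 mm and grips with 20 to 120 N. Pads are 22 mm wide; open, the fingers measure 114 mm over their backs; the gripper's body (76 mm by 85 mm) begins 54 mm behind the grasp point. The pads swing forward as they close: fully open they stand 13 mm farther back than shut.
Start: joints at [-1.167, 0.353, 1.633, -0, 1.155, -0.002], TCP at [246.72, -574.245, 231.281] pointing down, gripper open.
Joint ranges: [-2.63, 2.63], [-0.92, 2.1], [0.06, 2.66], [-1.3, 4.44], [0, 2.69], [-3.02, 3.02]. Speed limits (rad/s): [2.22, 2.22, 2.79, 3.14, 3.14, 3.14].

INTERFACE

Orientations are given as [roll, pitch, yaw] about the fixed x, y, z axes, in that order (R = Rz(yaw) Ry(pitch) Rx(roll)).
In Python, from rig import r gives the robot as it stands.
- The arm moves only by the tool servo_tool, never from a script. Its argument "motion" is a list of rows, each a list of 7 numbers: the opening, from -1 (shut) to 1 (fully open), then the shift along the tool's x, y, z in m, then the turn, a rotation vector about the tool's x, y, z in units of 10 degrees (1.0 is 10 degrees). A call has 1 to 12 rows; each row is the pose to reach, as a shift and turn from the pose commanded when the call began, along the tool's axes at that moment; what a row does not reach only later rows make up. A row lasts 1/8 s, in which the tool goes at most 62.5 mm and 10.7 degrees, less where a joint would pass 70% of its speed; a pose out of reach is approached as far as the arm can. A call with a gripper value outside its range is refused whole. The fingers move at their own pace and stop on an object; "grip_force" is the grip in N (left out, the last holds). Time passes only in rows, so rows that repeat a pose let the fingers close. It gives the time, the measured TCP pose, the force and the opening at its end, in the units of the state.
- r.sense(): the state, without advancing time (a new reading comes with each control period).
- r.grab_frame(name): name is "scene" or "top"; returns the picture (400x640x3 uint8, red, green, blue); there is no depth.
- r.calibration(name): a dict with "fx", "fy", "cx", "cy" (pixels), "distortion" ([k1, k2, p1, p2, k3] as OpenCV has them; the pictures are not rectified), "R" (3x3) and "t" (3): a world point X has camera coordinates R X + t. Camera axes: x right, y down, z forward; pixel columns grow to the right and rows downward; lengths in mm; the calibration is good to about 2 mm. A picture is of the moment at which its call begins. calibration takes no time and is no camera call.
- r.sign_off(): hands the job in, once; it reports no verdict.
The state is a dict: "clock": time; "qpos": joint angles; "qvel": joint speeds; "joint_efforts": joint torques, N m; "eef_pos": TCP position; "tcp_rot": TCP orientation; "contact_force": force on the tool from outside, world axes, zero at the start; "wrist_torque": the same for the moment, N m; "opening": opening from 0.0 (shut) to 1.0 (fully open).
Only numpy, scipy, OpenCV 4.12 (cv2) and the standard library are available. Lean on these libraries where they do the work, as an engineer would, in place of code of your own. Each camera call takes 0.05 s, during which the arm holds its last target. There are 200 camera calls.

## Working session

There is one attempt and no reset: what is moved stays moved. The work goes in short steps, Python scripts to look and compute and a tool call to move; the robot and the scene stay as the last step left them, time stands still between calls to the robot, and variables do not carry over. Pictures are saved under pics/ and viewed, on a budget of 10 in all, crops included, one or two more only if the job needs it, and the job is handed in when it is done.

Besides the shell and the picture viewer there is one more tool, called as a command line: name --pt "numbers of a row" for each row, then --argument value for the rest. servo_tool: Moves the arm, as the interface text tells. Its arguments: {"type":"object","properties":{"motion":{"type":"array","items":{"type":"array","items":{"type":"number"}}},"grip_force":{"type":"number"}},"required":["motion"]}

```bash
ls; mkdir -p pics; python3 - <<'E'
from rig import r
import cv2,numpy as np
for n in("scene","top"):
    im=r.grab_frame(n); cv2.imwrite(f"pics/{n}0.png",im[:,:,::-1]); c=r.calibration(n)
    print(n,{k:np.round(v,4).tolist() for k,v in c.items()}, "cam at",np.round(-np.array(c["R"]).T@np.array(c["t"])))
print(r.sense())
E
```

```text
pics
scene {'fx': 371.8644, 'fy': 371.8644, 'cx': 324.8967, 'cy': 196.2851, 'distortion': [-0.0745, 0.0, 0.0, 0.0, 0.0], 'R': [[-0.6605, 0.7509, -0.0005], [0.6287, 0.5526, -0.5471], [-0.4105, -0.3617, -0.8371]], 't': [287.2821, -300.515, 1232.6046]} cam at [885. 396. 868.]
top {'fx': 376.3272, 'fy': 376.3272, 'cx': 317.3753, 'cy': 202.903, 'distortion': [-0.0796, 0.0, 0.0, 0.0, 0.0], 'R': [[-0.0127, -0.9997, 0.0209], [-0.9941, 0.0103, -0.1084], [0.1081, -0.0221, -0.9939]], 't': [61.934, 535.2402, 958.9723]} cam at [ 429.   78. 1010.]
{'clock': 0.1, 'qpos': array([-1.16736687e+00,  3.53598745e-01,  1.63406270e+00,  4.54470100e-05,
        1.15519646e+00, -2.36455025e-03]), 'qvel': array([-0.00059419, -0.00213993, -0.00107267,  0.0015618 ,  0.00067819,
        0.00092452]), 'joint_efforts': array([ 4.11087767e-04, -6.06357837e+01, -3.42821181e+01, -5.97472109e-06,
        3.89466702e-03, -3.99608155e-05]), 'eef_pos': array([ 246.58270569, -573.83415679,  230.62309377]), 'tcp_rot': array([-1.57075178e+00,  1.26515510e-03, -1.16502067e+00]), 'contact_force': array([-0.73358418, -0.13737414, -0.14045065]), 'wrist_torque': array([ 0.01432336, -0.04067634, -0.01016987]), 'opening': 0.99556676975712}
```

View pics/scene0.png

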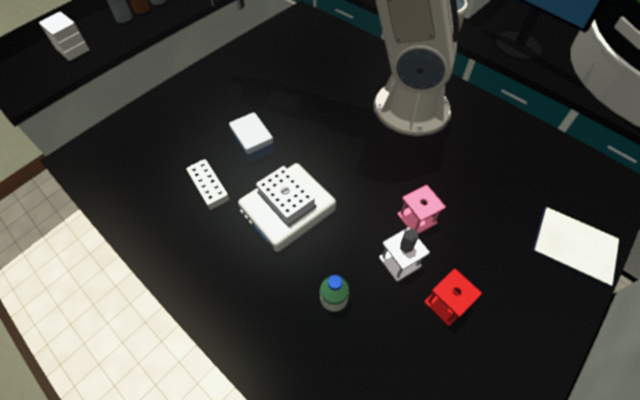

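View pics/top0.png

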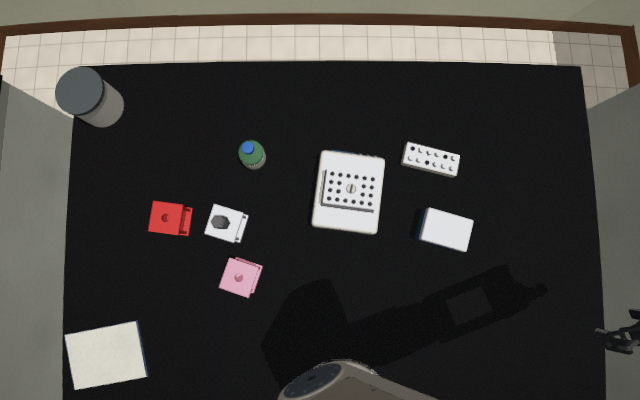

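The scene view shows the white stand holding the grey screwdriver at (406,250), with the pink look-alike at (423,205) and the red one at (456,295). The shaker and block are at (287,192). In the top view the same things are at: white stand (226,223), pink (240,277), red (167,217), screw (351,188), bottle (252,153), tube rack (431,158), tip box (446,229). The white stand is the one meant: it isn't pink or red, and it holds the driver. I'll confirm this in an enlarged crop.

```bash
cat > h.py <<'E'
import numpy as np,cv2
from rig import r
def cam(n):
    c=r.calibration(n); K=np.array([[c["fx"],0,c["cx"]],[0,c["fy"],c["cy"]],[0,0,1]]); return K,np.array(c["distortion"]),np.array(c["R"]),np.array(c["t"])
def ray(n,p):
    K,d,R,t=cam(n); u=cv2.undistortPoints(np.array([[p]],float),K,d)[0,0]; return -R.T@t, R.T@np.array([u[0],u[1],1])
def atz(n,p,z):
    o,v=ray(n,p); return o+v*(z-o[2])/v[2]
def proj(n,X):
    K,d,R,t=cam(n); return cv2.projectPoints(np.atleast_2d(np.array(X,float)),cv2.Rodrigues(R)[0],t,K,d)[0][:,0]
def tri(p):  # dict name->pixel
    A=np.zeros((3,3));b=np.zeros(3);L=[]
    for n,q in p.items():
        o,v=ray(n,q);v=v/np.linalg.norm(v);P=np.eye(3)-np.outer(v,v);A+=P;b+=P@o;L.append((o,P))
    x=np.linalg.solve(A,b);return x,[round(float(np.linalg.norm(P@(x-o))),1) for o,P in L]
def crop(n,im,c,w,s):
    x,y=int(c[0]-w/2),int(c[1]-w/2); return cv2.resize(im[y:y+w,x:x+w,::-1],(s,s),interpolation=cv2.INTER_CUBIC)
E
python3 - <<'E'
from h import *
T=r.grab_frame("top");S=r.grab_frame("scene")
cv2.imwrite("pics/c1.png",np.vstack([np.hstack([crop("t",T,(225,223),60,300),crop("t",T,(351,188),60,300)]),np.hstack([crop("s",S,(405,250),60,300),crop("s",S,(286,190),60,300)])]))
E
```

```text
(no output)
```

View pics/c1.png

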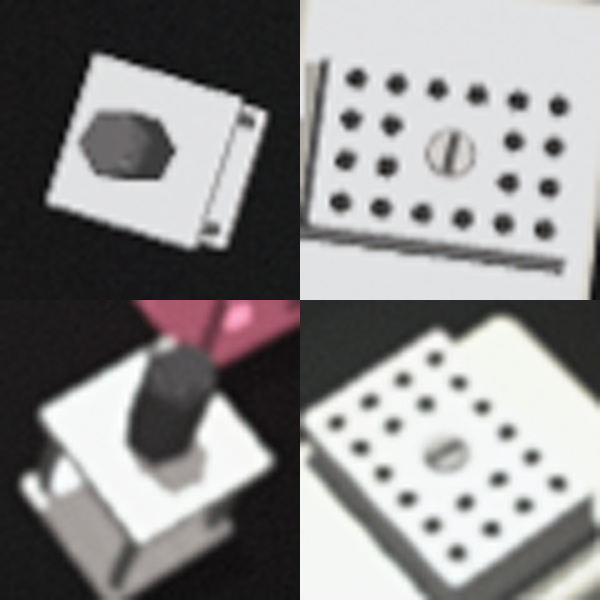

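The crop confirms it. The white stand, plate centre about (224,223) in the top view, holds the dark hexagonal handle. The screw head is at top (350.6,188) and scene (285,190), with its slot nearly vertical in the top view. Next I'll fit these numerically.

```bash
cat > m.py <<'E'
from h import *
from scipy.optimize import minimize
T=np.mean([r.grab_frame("top").astype(float) for _ in range(4)],0); S=np.mean([r.grab_frame("scene").astype(float) for _ in range(4)],0)
np.savez("f.npz",T=T,S=S)
def cover(n,hulls,o,w,ss=8):
    out=np.zeros((w*ss,w*ss),np.uint8)
    q=cv2.convexHull(((proj(n,hulls)-o+0.5)*ss*16).astype(np.int32))
    cv2.fillPoly(out,[q],255,shift=4); return cv2.resize(out,(w,w),interpolation=cv2.INTER_AREA)/255.
def hexp(x,y,a,z0=86,z1=156):
    k=np.deg2rad(np.arange(30,390,60))+a; R=30/np.sqrt(3)
    return [[x+R*np.cos(b),y+R*np.sin(b),z] for b in k for z in(z0,z1)]
def sq(x,y,a,z=86):
    k=a+np.deg2rad([45,135,225,315]); return [[x+38*2**.5*np.cos(b),y+38*2**.5*np.sin(b),z] for b in k]
o=np.array([195,193]);w=60;G=T.mean(2)[193:253,195:255]
def fit(cost,x0s):
    return min((minimize(cost,x0,method="Nelder-Mead",options=dict(initial_simplex=np.array(x0)+np.vstack([np.zeros(3),np.diag([4,4,.15])]),maxiter=250)) for x0 in x0s),key=lambda s:s.fun)
c0=atz("top",(224,223),86);print("stand approx",c0)
def ch(p):
    s=sq(*p[3:]) if len(p)>3 else None
    H=cover("top",hexp(*p),o,w); D=np.clip((235-G)/(235-75),0,1)
    m=cv2.erode(cover("top",sq(*st),o,w),np.ones((3,3)))>.99
    m|=cv2.dilate(H,np.ones((3,3)))>.5
    m&=cover("top",sq(*st),o,w)>.99
    return ((H-D)[m]**2).sum()+0*m.sum()
def cs(p):
    P=cover("top",sq(*p),o,w); H=cv2.dilate(cover("top",hexp(p[0],p[1],0),o,w),np.ones((7,7)))
    B=np.clip(G/220,0,1); m=(H<.01)&(XX<44+0*YY)
    return ((P-B)[m]**2).sum()
YY,XX=np.mgrid[:60,:60]
s=fit(cs,[[c0[0],c0[1],a] for a in(.1,.3,-.3,-.1)]);st=s.x;print("stand",st,s.fun)
f=[fit(ch,[[st[0],st[1],a]]) for a in np.deg2rad([0,15,30,45])]
for q in f: print("hex",q.x[:2],np.rad2deg(q.x[2]),q.fun)
# screw
for n,im,c in(("top",T,(350.6,188.2)),("scene",S,(284.8,190.2))):
    print(n,atz(n,c,106.0))
print("tri",tri({"top":(350.6,188.2),"scene":(284.8,190.2)}))
# wells
for n,im,oo in(("top",T,(321,160)),("scene",S,(253,160))):
    g=im.mean(2)[oo[1]:oo[1]+58,oo[0]:oo[0]+66]; big=cv2.resize(g,None,fx=8,fy=8,interpolation=cv2.INTER_CUBIC)
    nb,l,stt,cc=cv2.connectedComponentsWithStats((big<140).astype(np.uint8))
    k=[i for i in range(1,nb) if 150<stt[i,4]<1600 and max(stt[i,2:4])<45]
    pts=(cc[k]+.5)/8-.5+oo; X=np.array([atz(n,p,104) for p in pts]); print(n,len(k),[int(stt[i,4]) for i in k]); print(np.round(X[:,:2],0).tolist())
E
python3 m.py
```

```text
stand approx [482.4037833  286.99215893  86.        ]
stand [ 4.83288835e+02  2.88563806e+02 -3.07763776e-01] 49.35141204531156
hex [483.35289202 288.15188771] -1.5774166520860122 17.655588016590674
hex [483.22277097 287.48762811] -4.561819883556577 17.696169559371697
hex [483.06932068 287.18715437] 56.38870409164699 17.660310514773467
hex [483.52681958 287.25930998] 59.48823736619018 17.67869172632671
top [562.62452221 -23.83232578 106.        ]
scene [563.22396478 -19.29612014 106.        ]
tri (array([562.25956743, -23.02636841, 101.73957714]), [1.6, 1.6])
top 20 [751, 775, 739, 767, 744, 724, 780, 774, 712, 686, 774, 808, 756, 717, 796, 779, 756, 784, 764, 761]
[[600.0, 21.0], [597.0, 1.0], [595.0, -18.0], [592.0, -38.0], [589.0, -58.0], [586.0, -78.0], [580.0, 24.0], [577.0, 4.0], [568.0, -55.0], [566.0, -75.0], [560.0, 27.0], [557.0, 7.0], [548.0, -52.0], [546.0, -72.0], [539.0, 30.0], [536.0, 10.0], [534.0, -9.0], [531.0, -29.0], [528.0, -49.0], [525.0, -69.0]]
scene 21 [295, 302, 291, 361, 326, 286, 308, 329, 322, 366, 307, 344, 335, 360, 382, 360, 344, 356, 369, 368, 452]
[[524.0, -66.0], [545.0, -69.0], [527.0, -46.0], [566.0, -72.0], [548.0, -49.0], [530.0, -27.0], [586.0, -75.0], [568.0, -52.0], [533.0, -7.0], [588.0, -55.0], [536.0, 13.0], [591.0, -35.0], [556.0, 10.0], [539.0, 33.0], [594.0, -16.0], [577.0, 7.0], [559.0, 30.0], [597.0, 4.0], [579.0, 27.0], [600.0, 24.0], [565.0, 90.0]]
```

```bash
cat > m2.py <<'E'
import re
src=open("m.py").read().split("c0=atz")[0]; 
from h import *
exec(src.split("def cover")[0].split("T=np.mean")[0]); z=np.load("f.npz");T,S=z["T"],z["S"]
exec("def cover"+src.split("def cover")[1].split("o=np.array")[0])
from scipy.optimize import minimize
def res(n,im,o,w,p,a):
    x,y=p; G=im.mean(2)[o[1]:o[1]+w,o[0]:o[0]+w]; oo=np.array(o)
    vs=np.array(hexp(x,y,a)).reshape(6,2,3); top=cover(n,vs[:,1],oo,w); allc=cover(n,vs.reshape(-1,3),oo,w)
    C=-cam(n)[2].T@cam(n)[3]; cols=[top]
    for i in range(6):
        j=(i+1)%6; mid=(vs[i,0]+vs[j,0])/2; nr=mid-[x,y,86]
        if (C-mid)@nr>0: cols.append(cover(n,[vs[i,0],vs[i,1],vs[j,0],vs[j,1]],oo,w))
    cols.append(1-allc)
    m=(cv2.dilate(allc,np.ones((3,3)))>.3)
    if n=="top": m&=cover(n,sq(483.3,288.5,-.308),oo,w)>.99
    else: m&=(np.mgrid[:w,:w][0]>12)&(np.mgrid[:w,:w][0]<27)&(np.abs(im[o[1]:o[1]+w,o[0]:o[0]+w,0]-im[o[1]:o[1]+w,o[0]:o[0]+w,1])<25)
    if m.sum()<40: return 1e9
    A=np.array([c[m] for c in cols]).T; b=G[m]; s=np.linalg.lstsq(A,b,rcond=None)[0]; return ((A@s-b)**2).mean()
for n,im,o in(("top",T,(195,193)),("scene",S,(375,220))):
    for d in range(-30,30,5):
        s=minimize(lambda p:res(n,im,o,60,p,np.deg2rad(d)),[483,288],method="Nelder-Mead",options=dict(initial_simplex=[[482,286],[486,288],[482,291]],maxiter=120)); print(n,d,np.round(s.x,1),round(s.fun,1))
# stand in scene: white plate centroid-check
pc=proj("scene",sq(483.3,288.5,-.308));print("plate corners scene crop px",np.round((pc-[375,220]+.5)*5-.5))
# slot direction
g=T.mean(2)[178:198,341:361]; big=cv2.resize(g,None,fx=8,fy=8,interpolation=cv2.INTER_CUBIC)
c=((350.6-341+.5)*8,(188.2-178+.5)*8); yy,xx=np.mgrid[:160,:160]; 
d=np.hypot(xx-c[0],yy-c[1])<30
for th in(110,130,150):
    k=d&(big<th); P=np.array([xx[k],yy[k]]).T
    if len(P)<20: continue
    e,v=np.linalg.eigh(np.cov(P.T)); u=v[:,1]; mid=(P.mean(0)+.5)/8-.5+[341,178]
    a=atz("top",mid+3*u,105);b=atz("top",mid-3*u,105); print("slot",th,len(P),mid,np.rad2deg(np.arctan2((a-b)[1],(a-b)[0]))%180,e,((a+b)/2)[:2])
E
python3 m2.py
```

```text
top -30 [484.  287.8] 1022.4Traceback (most recent call last):
  File "m2.py", line 22, in <module>
    s=minimize(lambda p:res(n,im,o,60,p,np.deg2rad(d)),[483,288],method="Nelder-Mead",options=dict(initial_simplex=[[482,286],[486,288],[482,291]],maxiter=120)); print(n,d,np.round(s.x,1),round(s.fun,1))
    res = _minimize_neldermead(fun, x0, args, callback, bounds=bounds,
                               **options)
    fsim[j] = func(sim[j])
              ~~~~^^^^^^^^
    fx = function(np.copy(x), *(wrapper_args + args))
  File "m2.py", line 22, in <lambda>
    s=minimize(lambda p:res(n,im,o,60,p,np.deg2rad(d)),[483,288],method="Nelder-Mead",options=dict(initial_simplex=[[482,286],[486,288],[482,291]],maxiter=120)); print(n,d,np.round(s.x,1),round(s.fun,1))
                        ~~~^^^^^^^^^^^^^^^^^^^^^^^^^^^
  File "m2.py", line 16, in res
    if n=="top": m&=cover(n,sq(483.3,288.5,-.308),oo,w)>.99
                    ~~~~~^^^^^^^^^^^^^^^^^^^^^^^^^^^^^^
  File "<string>", line 3, in cover
  File "h.py", line 10, in proj
    K,d,R,t=cam(n); return cv2.projectPoints(np.atleast_2d(np.array(X,float)),cv2.Rodrigues(R)[0],t,K,d)[0][:,0]
            ~~~^^^
  File "h.py", line 4, in cam
    c=r.calibration(n); K=np.array([[c["fx"],0,c["cx"]],[0,c["fy"],c["cy"]],[0,0,1]]); return K,np.array(c["distortion"]),np.array(c["R"]),np.array(c["t"])
ValueError: time passes only in moves, steps and waits
```

```bash
python3 - <<'E'
s=open("h.py").read()
s=s.replace("def cam(n):","from functools import lru_cache\n@lru_cache(None)\ndef cam(n):")
open("h.py","w").write(s)
E
python3 m2.py
```

```text
top -30 [484.  287.8] 1022.4
top -25 [484.2 288. ] 1004.2
top -20 [484.1 288.9] 991.1
top -15 [483.7 288.8] 900.1
top -10 [483.3 288.6] 775.2
top -5 [483.6 289.1] 673.8
top 0 [483.3 289. ] 671.8
top 5 [483.5 288.6] 720.1
top 10 [483.7 288.7] 781.7
top 15 [483.8 288.4] 907.9
top 20 [483.7 288.1] 988.1
top 25 [484.1 288.3] 1040.3
scene -30 [487.1 294.7] 1252.9
scene -25 [482.6 294.1] 1476.9
scene -20 [484.7 292.7] 1270.5
scene -15 [482.3 291.7] 1137.7
scene -10 [485.6 291.5] 969.2
scene -5 [485.  290.2] 924.3
scene 0 [485.  290.1] 803.9
scene 5 [488.1 289.7] 744.2
scene 10 [484.5 287.9] 1079.1
scene 15 [482. 286.] 1413.9
scene 20 [480.7 283.2] 1433.6
scene 25 [488.3 295.6] 1245.9
plate corners scene crop px [[134. 239.]
 [265. 158.]
 [164.  34.]
 [ 36. 108.]]
slot 110 527 [350.61586812 188.3862666 ] 166.1628370810246 [  7.20224072 280.92400656] [562.32059328 -23.97496975]
slot 130 758 [350.65616755 188.34894459] 166.33346900136007 [ 13.9609411  293.19485895] [562.41154722 -24.07552927]
slot 150 973 [350.67375385 188.34834275] 166.07573678333225 [ 22.83990271 296.03482185] [562.41263531 -24.11857302]
```

Results so far:
- **Screw:** about (562.6, -22.5). The two cameras differ by about 3 mm in y, so I'm splitting the difference.
- **Slot:** direction about 166°.
- **Driver and stand:** about (484, 290), which fits the reach. The handle's flats are at about 0° mod 60°.

Next I'll work out the first move.

```bash
cat >> h.py <<'E'
from scipy.spatial.transform import Rotation as Ro
def pose():
    s=r.sense(); return s,Ro.from_euler("xyz",s["tcp_rot"])
def mv(xyz,psi):
    s,R=pose(); d=R.inv().apply(np.array(xyz)-s["eef_pos"])/1000; w=(R.inv()*Ro.from_euler("xyz",[-np.pi/2,0,np.deg2rad(psi)])).as_rotvec(degrees=True)/10
    print("t",round(s["clock"],2),"pos",np.round(s["eef_pos"],1),"rpy",np.round(np.rad2deg(s["tcp_rot"]),2),"F",np.round(s["contact_force"],1),"M",np.round(s["wrist_torque"],2),"open",round(s["opening"],3),"q",np.round(s["qpos"],2))
    print(" shift",np.round(d,4),"rot",np.round(w,3))
E
python3 -c "
from h import *
mv([484,290,235],0)"
```

```text
t 0.6 pos [ 246.7 -574.3  231.3] rpy [-90.    -0.   -66.75] F [0.8 0.1 0.7] M [0.05 0.07 0.  ] open 1.002 q [-1.17  0.35  1.63  0.    1.16 -0.  ]
 shift [-0.7004 -0.0037  0.5592] rot [ 0.    -6.675  0.   ]
```

servo_tool --pt "1 -0.044 0 0.035 0 -0.42 0" --pt "1 -0.088 0 0.07 0 -0.83 0" --pt "1 -0.131 0 0.105 0 -1.25 0" --pt "1 -0.175 0 0.14 0 -1.67 0" --pt "1 -0.219 0 0.175 0 -2.09 0" --pt "1 -0.263 0 0.21 0 -2.5 0" --pt "1 -0.306 0 0.245 0 -2.92 0" --pt "1 -0.35 -0.002 0.28 0 -3.34 0" --pt "1 -0.394 -0.002 0.314 0 -3.75 0" --pt "1 -0.438 -0.002 0.35 0 -4.17 0" --pt "1 -0.481 -0.002 0.384 0 -4.59 0" --pt "1 -0.525 -0.002 0.419 0 -5.0 0"

```text
clock: 2.1
eef_pos: [424.8, 75.4, 233.7]
tcp_rot: [-1.57, -0.001, -0.29]
contact_force: [1.4, -0.3, -0.1]
opening: 0.997
```

```bash
python3 -c "
from h import *
mv([484,290,235],0)"
```

```text
t 2.1 pos [424.8  75.4 233.7] rpy [-8.998e+01 -6.000e-02 -1.660e+01] F [ 1.4 -0.3 -0.1] M [-0.03 -0.07  0.01] open 0.997 q [ 0.17  0.04  2.02 -0.    1.08  0.46]
 shift [-0.0046 -0.0012  0.2225] rot [-1.00e-03 -1.66e+00  6.00e-03]
```

servo_tool --pt "1 -0.001 0 0.05 0 -0.4 0" --pt "1 -0.002 -0.001 0.1 0 -0.8 0" --pt "1 -0.003 -0.001 0.15 0 -1.2 0" --pt "1 -0.004 -0.001 0.2 0 -1.6 0" --pt "1 -0.0046 -0.001 0.2225 0 -1.66 0" --pt "1 -0.0046 -0.001 0.2225 0 -1.66 0"

```text
clock: 2.85
eef_pos: [484.2, 288.7, 234.0]
tcp_rot: [-1.571, 0.0, -0.002]
contact_force: [0.1, -0.6, -0.6]
opening: 0.999
```

```bash
python3 - <<'E'
from h import *
T=r.grab_frame("top");S=r.grab_frame("scene")
mv([484,290,104],0)
a=crop("t",T,proj("top",[484,290,150])[0],100,400);b=crop("s",S,proj("scene",[484,290,150])[0],100,400)
cv2.imwrite("pics/c2.png",np.hstack([a,b]))
E
```

```text
t 2.95 pos [483.7 286.9 234. ] rpy [-9.005e+01  5.000e-02 -1.900e-01] F [-0.5 -0.9  0.6] M [-0.02  0.02  0.02] open 1.001 q [ 0.53  0.25  1.77 -0.    1.12  0.54]
 shift [0.0004 0.13   0.0032] rot [ 0.005 -0.019 -0.005]
```

View pics/c2.png

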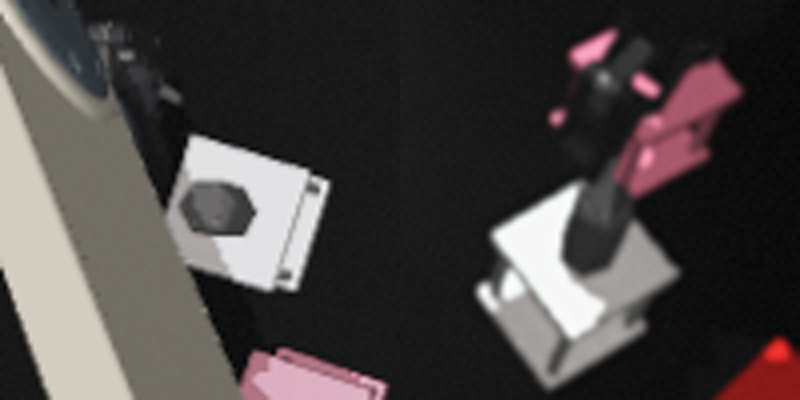

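The close-up shows the open gripper above the handle: the +x finger is at about (150,80) in the top crop, the handle at (218,210), and the jaws straddle the handle in the scene crop. Descending to handle height.

servo_tool --pt "1 0.0 0.03 0.001 0 0 0" --pt "1 0.0 0.06 0.001 0 0 0" --pt "1 0.0 0.06 0.001 0 0 0" --pt "1 0.0 0.06 0.001 0 0 0"

```text
clock: 3.45
eef_pos: [484.6, 288.4, 175.4]
tcp_rot: [-1.57, -0.001, -0.004]
contact_force: [-0.4, 0.5, -0.6]
opening: 1.0
```

```bash
python3 - <<'E'
from h import *
mv([484,290,104],0)
print([np.round(proj(n,[[484,290,104],[484,290,174]]),1).tolist() for n in ("top","scene")])
E
```

```text
t 3.45 pos [484.6 288.4 175.4] rpy [-8.998e+01 -5.000e-02 -2.100e-01] F [-0.4  0.5 -0.6] M [ 0.05 -0.   -0.01] open 1.0 q [ 0.53  0.32  1.82 -0.    1.    0.54]
 shift [-0.0007  0.0714  0.0016] rot [-0.002 -0.021  0.005]
[[[221.1, 221.9], [213.8, 220.1]], [[406.3, 243.4], [412.4, 228.8]]]
```

servo_tool --pt "1 0 0.03 0.001 0 0 0" --pt "1 0 0.06 0.001 0 0 0" --pt "1 0 0.071 0.001 0 0 0" --pt "1 0 0.071 0.001 0 0 0" --pt "0 0 0.071 0.001 0 0 0" --pt "-0.2 0 0.071 0.001 0 0 0" --pt "-1 0 0.071 0.001 0 0 0" --pt "-1 0 0.071 0.001 0 0 0" --pt "-1 0 0.071 0.001 0 0 0" --pt "-1 0 0.071 0.001 0 0 0" --grip_force 40

```text
clock: 4.7
eef_pos: [484.5, 290.1, 103.9]
tcp_rot: [-1.57, -0.001, -0.003]
contact_force: [-0.6, -0.8, 6.6]
opening: 0.347
```

servo_tool --pt "-1 0 0 0 0 0 0" --pt "-1 0 0 0 0 0 0" --pt "-1 0 0 0 0 0 0" --grip_force 100

```text
clock: 5.08
eef_pos: [484.5, 290.1, 104.1]
tcp_rot: [-1.57, -0.001, -0.003]
contact_force: [-1.4, -1.1, 7.5]
opening: 0.336
```

```bash
python3 - <<'E'
from h import *
mv([484,290,104],0)
S=r.grab_frame("scene");T=r.grab_frame("top")
b=crop("s",S,proj("scene",[484,290,120])[0],80,400);a=crop("t",T,proj("top",[484,290,120])[0],80,400)
cv2.imwrite("pics/c3.png",np.hstack([a,b]))
E
```

```text
t 5.08 pos [484.5 290.1 104.1] rpy [-8.997e+01 -5.000e-02 -1.500e-01] F [-1.4 -1.1  7.5] M [-0.12  0.27  0.03] open 0.336 q [0.54 0.41 1.87 0.   0.86 0.54]
 shift [-0.0005  0.0001 -0.0001] rot [-0.003 -0.015  0.005]
```

View pics/c3.png

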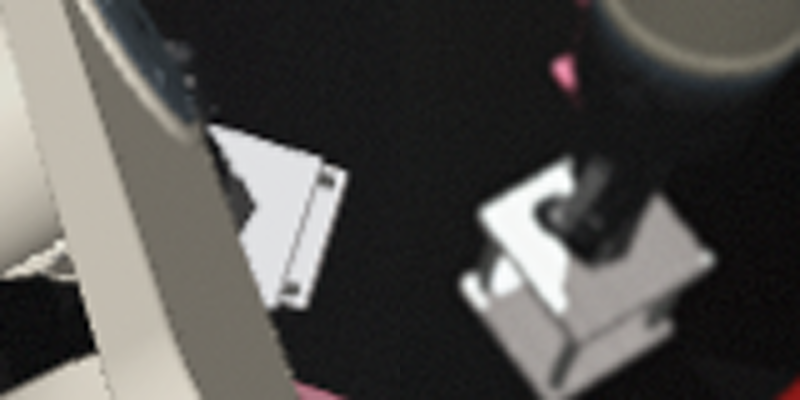

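The jaws are closed across flats (0.336 × 85 ≈ 28.6 mm) and the handle is between the pads in the scene crop. I'll lift it straight up, then carry it clear to look at the blade.

servo_tool --pt "-1 0 -0.015 0 0 0 0" --pt "-1 0 -0.045 0 0 0 0" --pt "-1 0 -0.08 0 0 0 0" --pt "-1 0 -0.115 0 0 0 0" --pt "-1 0.03 -0.15 -0.04 0 -1 0" --pt "-1 0.06 -0.18 -0.08 0 -2 0" --pt "-1 0.09 -0.22 -0.12 0 -3 0" --pt "-1 0.115 -0.245 -0.14 0 -4 0" --pt "-1 0.115 -0.245 -0.14 0 -5 0" --pt "-1 0.115 -0.245 -0.14 0 -5.6 0" --pt "-1 0.115 -0.245 -0.14 0 -5.6 0" --pt "-1 0.115 -0.245 -0.14 0 -5.6 0"

```text
clock: 6.68
eef_pos: [598.6, 149.7, 348.5]
tcp_rot: [-1.571, 0.0, 0.973]
contact_force: [0.0, -0.2, -1.2]
opening: 0.343
```

```bash
python3 - <<'E'
from h import *
mv([600,150,350],56)
S=r.grab_frame("scene")
s,R=pose(); X=s["eef_pos"]+[0,0,-60]
c=proj("scene",X)[0];print(c,proj("scene",[X+[0,0,60],X+[0,0,-30]]))
cv2.imwrite("pics/c4.png",crop("s",S,c,70,560))
E
```

```text
t 6.67 pos [598.6 149.7 348.5] rpy [-90.     0.    55.73] F [ 0.  -0.2 -1.2] M [-0.   -0.   -0.05] open 0.343 q [ 0.24  0.25  1.51 -0.    1.38 -0.73]
 shift [ 0.0011 -0.0015 -0.001 ] rot [ 0.    -0.027 -0.   ]
[327.14168577 196.68334125] [[327.2981998  177.67635913]
 [327.07136507 205.18862348]]
```

View pics/c4.png

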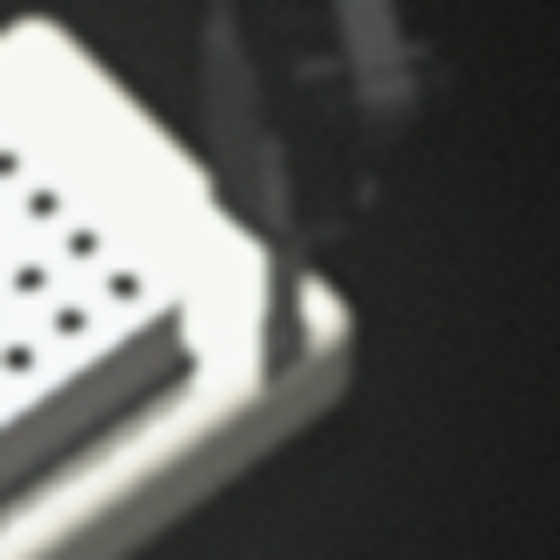

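The crop shows the shaft crossing the white shaker at (285,260) and a wider blade end at (285,350). That suggests the blade is broadside, about 60° from the jaw axis. To be sure, I'll view it at several yaws over the white strip.

servo_tool --pt "-1 -0.0035 -0.009 -0.012 0 -0.8 0" --pt "-1 -0.0035 -0.009 -0.012 0 -1.5 0" --pt "-1 -0.0035 -0.009 -0.012 0 -1.5 0" --pt "-1 -0.0035 -0.009 -0.012 0 -1.5 0"

```text
clock: 7.22
eef_pos: [606.6, 140.1, 357.2]
tcp_rot: [-1.571, 0.0, 1.234]
contact_force: [-1.3, -0.3, -1.5]
opening: 0.34
```

```bash
cat > shot.py <<'E'
import sys; from h import *
mv([600,150,350],56)
np.save(sys.argv[1],np.mean([r.grab_frame("scene").astype(float) for _ in range(3)],0))
E
python3 shot.py A.npy
```

```text
t 7.22 pos [606.6 140.1 357.2] rpy [-8.998e+01  1.000e-02  7.068e+01] F [-1.3 -0.3 -1.5] M [ 0.02 -0.02  0.08] open 0.34 q [ 0.22  0.26  1.48  0.    1.4  -1.01]
 shift [0.0072 0.0072 0.0095] rot [-2.000e-03  1.468e+00 -1.000e-03]
```

servo_tool --pt "-1 0 0 0 0 1 0" --pt "-1 0 0 0 0 2 0" --pt "-1 0 0 0 0 3 0" --pt "-1 0 0 0 0 3 0" --pt "-1 0 0 0 0 3 0"

```text
clock: 8.0
eef_pos: [606.7, 140.0, 357.3]
tcp_rot: [-1.571, 0.0, 0.716]
contact_force: [0.0, -0.1, -2.0]
opening: 0.335
```

```bash
python3 shot.py B.npy
```

```text
t 8.0 pos [606.7 140.  357.3] rpy [-90.     0.    41.05] F [ 0.  -0.1 -2. ] M [0.01 0.01 0.05] open 0.335 q [ 0.22  0.26  1.48 -0.    1.4  -0.49]
 shift [0.0015 0.0073 0.012 ] rot [ 0.    -1.495 -0.   ]
```

servo_tool --pt "-1 0 0 0 0 1 0" --pt "-1 0 0 0 0 2 0" --pt "-1 0 0 0 0 3 0" --pt "-1 0 0 0 0 3 0" --pt "-1 0 0 0 0 3 0"

```text
clock: 8.78
eef_pos: [606.8, 140.0, 357.3]
tcp_rot: [-1.571, 0.0, 0.194]
contact_force: [0.0, 0.2, -1.4]
opening: 0.338
```

```bash
python3 shot.py C.npy; python3 - <<'E'
import numpy as np,cv2
L=[np.load(f+".npy")[165:215,298:342] for f in "ABC"]
cv2.imwrite("pics/c5.png",np.hstack([cv2.resize(np.clip(i,0,255).astype(np.uint8)[:,:,::-1],(264,300),interpolation=cv2.INTER_CUBIC) for i in L]))
E
```

```text
t 8.78 pos [606.8 140.  357.3] rpy [-90.    0.   11.1] F [ 0.   0.2 -1.4] M [-0.01  0.06  0.  ] open 0.338 q [ 0.22  0.26  1.48 -0.    1.4   0.03]
 shift [-0.0047  0.0073  0.0112] rot [-0.   -4.49 -0.  ]
```

View pics/c5.png

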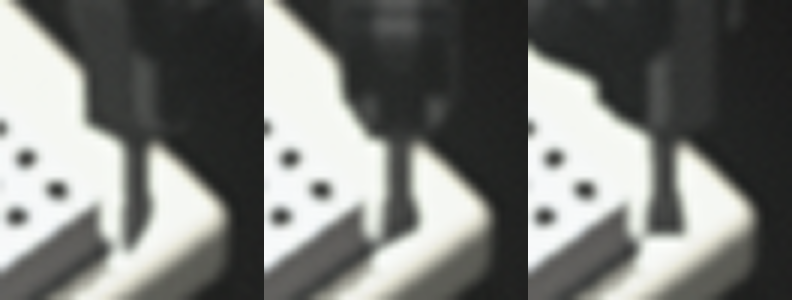

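The blade is clearly broadside in the right panel (ψ=11°), slanted in the middle one (ψ=41°) and narrow in the left one (ψ=71°). So blade direction = ψ + 120°, and the slot at 166° needs ψ = 46°. Moving to hover over the screw.

```bash
python3 -c "
from h import *
mv([562.6,-22.5,222],46.2)"
```

```text
t 8.93 pos [606.8 140.  357.3] rpy [-90.     0.    10.97] F [-1.1 -0.5 -2.5] M [-0.05  0.03 -0.  ] open 0.337 q [0.22 0.26 1.48 0.   1.4  0.03]
 shift [-0.0743  0.1353 -0.1511] rot [-0.    -3.523 -0.   ]
```

servo_tool --pt "-1 -0.015 0.02 -0.03 0 -0.7 0" --pt "-1 -0.03 0.05 -0.06 0 -1.4 0" --pt "-1 -0.045 0.08 -0.09 0 -2.1 0" --pt "-1 -0.06 0.105 -0.12 0 -2.8 0" --pt "-1 -0.07 0.125 -0.142 0 -3.4 0" --pt "-1 -0.0743 0.1353 -0.1511 0 -3.52 0" --pt "-1 -0.0743 0.1353 -0.1511 0 -3.52 0" --pt "-1 -0.0743 0.1353 -0.1511 0 -3.52 0"

```text
clock: 9.93
eef_pos: [562.8, -22.1, 222.6]
tcp_rot: [-1.571, -0.001, 0.804]
contact_force: [0.3, -0.1, -2.0]
opening: 0.334
```

```bash
cat > look.py <<'E'
import sys; from h import *
mv([562.6,-22.5,222],46.2)
s,_=pose(); tip=s["eef_pos"]+[0,0,-92]
T=r.grab_frame("top");S=r.grab_frame("scene"); o=np.round(proj("scene",[562.6,-22.5,106])[0]).astype(int); ot=np.round(proj("top",[562.6,-22.5,106])[0]).astype(int)
print("crop centres",o,ot,"pred tip px",proj("scene",tip),proj("top",tip),"gray")
cv2.imwrite(sys.argv[1],np.hstack([crop("s",S,o,50,400),crop("t",T,ot,50,400)]))
E
python3 look.py pics/c6.png
```

```text
t 9.93 pos [562.8 -22.1 222.6] rpy [-9.003e+01 -4.000e-02  4.605e+01] F [ 0.3 -0.1 -2. ] M [ 0.04 -0.    0.01] open 0.334 q [-0.04  0.27  1.78  0.    1.1  -0.85]
 shift [-0.0004  0.0006 -0.0002] rot [ 0.003 -0.015  0.004]
crop centres [284 189] [350 188] pred tip px [[283.20168147 183.76740814]] [[350.98429504 186.62120471]] gray
```

View pics/c6.png

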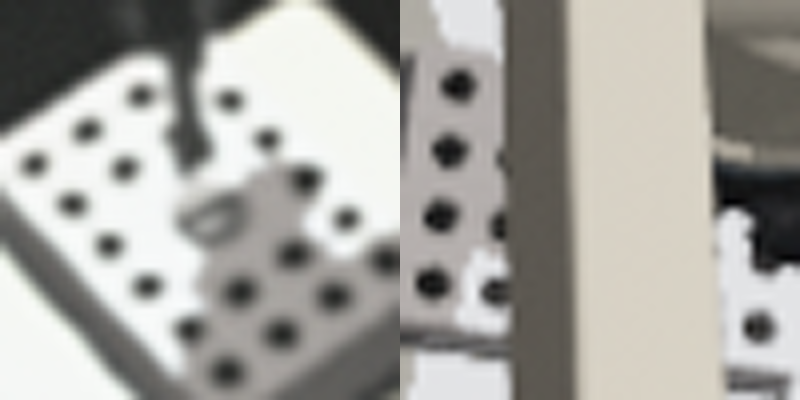

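The scene crop shows the blade tip at (197,163), which is exactly where the kinematics predict it with tip = TCP − 92 mm. The screw head is at (212,214). The top view is blocked by the arm. Since the scene camera agrees with the arm, I'll refine the screw position from that camera.

```bash
python3 - <<'E'
from h import *
z=np.load("f.npz")
for n,im,c in(("top",z["T"],(350.6,188.2)),("scene",z["S"],(284.8,190.2))):
    x0,y0=int(c[0])-36,int(c[1])-32; g=im.mean(2)[y0:y0+64,x0:x0+72]; B=cv2.resize(g,None,fx=8,fy=8,interpolation=cv2.INTER_CUBIC)
    nb,l,st,cc=cv2.connectedComponentsWithStats((B<140).astype(np.uint8))
    P=np.array([(cc[i]+.5)/8-.5+[x0,y0] for i in range(1,nb) if 150<st[i,4]<1600 and max(st[i,2:4])<45])
    X=np.array([atz(n,p,104)[:2] for p in P]); k=np.hypot(*(X-[562.5,-22]).T)<70; X=X[k]; print(n,len(X),"wells mean",X.mean(0), "midrange via corners", (X[np.argmin(X@[1,1])]+X[np.argmax(X@[1,1])]+X[np.argmin(X@[1,-1])]+X[np.argmax(X@[1,-1])])/4)
    yy,xx=np.mgrid[:B.shape[0],:B.shape[1]]; ctr=((c[0]-x0+.5)*8,(c[1]-y0+.5)*8)
    d=np.hypot(xx-ctr[0],yy-ctr[1])<56
    bg=np.percentile(B[d],90)
    for f in(.97,.94,.9,.8):
        m=d&(B<bg*f)
        nb,l,st,cc=cv2.connectedComponentsWithStats(m.astype(np.uint8)); i=1+np.argmax(st[1:,4])
        h=cv2.convexHull(np.argwhere(l==i)[:,::-1].astype(np.float32)); (ex,ey),ax,an=cv2.fitEllipse(h)
        p=np.array([(ex+.5)/8-.5+x0,(ey+.5)/8-.5+y0]); print(" head",f,p,np.round(ax,1),"->",atz(n,p,106)[:2])
E
```

```text
top 20 wells mean [562.61260572 -23.8495915 ] midrange via corners [562.57100048 -23.8930969 ]
 head 0.97 [350.58716202 188.31529236] [91.7 93.4] -> [562.3414001  -23.79451987]
 head 0.94 [350.59177017 188.33089447] [88.1 89.1] -> [562.30294796 -23.80489393]
 head 0.9 [350.60374832 188.29776764] [84.5 86. ] -> [562.38411153 -23.83599179]
 head 0.8 [350.65195847 188.33151245] [75.  81.7] -> [562.30010245 -23.95178561]
scene 20 wells mean [562.26702096 -21.01538565] midrange via corners [562.27752799 -20.88977647]
 head 0.97 [284.71790314 190.31832504] [76.6 91.8] -> [563.60997933 -19.19974899]
 head 0.94 [284.79580307 190.41039658] [70.4 85.8] -> [563.67828787 -18.86073248]
 head 0.9 [284.83717728 190.52447128] [63.4 81.3] -> [563.85308109 -18.54353224]
 head 0.8 [284.88198853 190.58189392] [53.9 73.3] -> [563.90181605 -18.3392565 ]
```

servo_tool --pt "-1 0.0 0.008 0.001 0 0 0" --pt "-1 0.0 0.015 0.001 0 0 0" --pt "-1 0.0 0.0185 0.001 0 0 0" --pt "-1 0.0 0.0185 0.001 0 0 0" --pt "-1 0.0 0.0185 0.001 0 0 0"

```text
clock: 10.65
eef_pos: [561.7, -21.7, 203.6]
tcp_rot: [-1.571, -0.0, 0.804]
contact_force: [-0.1, -0.7, -0.8]
opening: 0.336
```

```bash
python3 - <<'E'
from h import *
mv([562.4,-21.3,200],46.2)
S=np.mean([r.grab_frame("scene").astype(float) for _ in range(4)],0)
s,_=pose(); tip=s["eef_pos"]+[0,0,-92]; u=np.array([np.cos(np.deg2rad(166.2)),np.sin(np.deg2rad(166.2)),0])
print("pred tip ends",proj("scene",[tip-7*u,tip,tip+7*u]),"screw slot top(z106) & ends",proj("scene",[[562.4,-21.3,106],np.array([562.4,-21.3,106])-11*u,np.array([562.4,-21.3,106])+11*u]))
print("crop=(px-[270,172]+.5)*14-.5")
cv2.imwrite("pics/c7.png",cv2.resize(np.clip(S,0,255).astype(np.uint8)[172:200,270:300,::-1],None,fx=14,fy=14,interpolation=cv2.INTER_CUBIC))
E
```

```text
t 10.65 pos [561.7 -21.7 203.6] rpy [-9.000e+01 -1.000e-02  4.605e+01] F [-0.1 -0.7 -0.8] M [-0.01  0.02  0.03] open 0.336 q [-0.04  0.28  1.8   0.    1.06 -0.85]
 shift [ 0.0008  0.0036 -0.0002] rot [ 0.    -0.015  0.001]
pred tip ends [[281.91500544 189.31444244]
 [284.34167166 187.97183395]
 [286.75757707 186.63543402]] screw slot top(z106) & ends [[284.45951014 189.55124738]
 [280.65955286 191.65976461]
 [288.23316524 187.45791621]]
crop=(px-[270,172]+.5)*14-.5
```

View pics/c7.png

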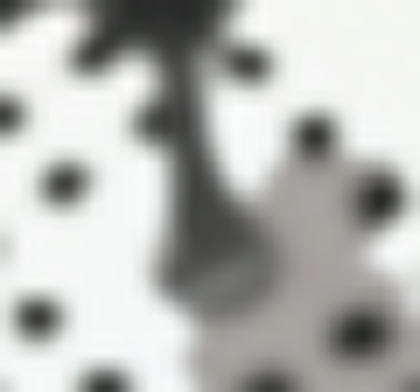

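The tip is directly above the slot: blade bottom from (165,285) to (245,240), lying along the slot line with the front half of the head just below it. I'll lower gently and watch the force and height. Seated should be TCP z≈194; resting on the head would be about 198.

servo_tool --pt "-1 0.0005 0.0015 0 0 0 0" --pt "-1 0.0005 0.003 0 0 0 0" --pt "-1 0.0005 0.0045 0 0 0 0" --pt "-1 0.0005 0.0045 0 0 0 0"

```text
clock: 11.35
eef_pos: [561.8, -21.3, 198.8]
tcp_rot: [-1.571, 0.0, 0.804]
contact_force: [0.7, -0.6, -0.8]
opening: 0.336
```

servo_tool --pt "-1 0 0.001 0 0 0 0" --pt "-1 0 0.002 0 0 0 0" --pt "-1 0 0.002 0 0 0 0"

```text
clock: 11.72
eef_pos: [561.8, -21.4, 196.9]
tcp_rot: [-1.571, 0.0, 0.804]
contact_force: [-0.0, -0.1, -1.2]
opening: 0.337
```

servo_tool --pt "-1 0 0.001 0 0 0 0" --pt "-1 0 0.001 0 0 0 0"

```text
clock: 11.98
eef_pos: [561.9, -21.6, 196.0]
tcp_rot: [-1.571, 0.0, 0.804]
contact_force: [0.3, -2.0, -1.3]
opening: 0.336
```

servo_tool --pt "-1 0 0.001 0 0 0 0" --pt "-1 0 0.001 0 0 0 0"

```text
clock: 12.22
eef_pos: [561.8, -21.7, 195.0]
tcp_rot: [-1.571, 0.0, 0.804]
contact_force: [-0.5, -3.8, -0.2]
opening: 0.341
```

servo_tool --pt "-1 0 0.001 0 0 0 0" --pt "-1 0 0.001 0 0 0 0"

```text
clock: 12.48
eef_pos: [562.0, -21.7, 194.4]
tcp_rot: [-1.571, 0.0, 0.804]
contact_force: [-2.2, -4.2, 3.9]
opening: 0.344
```

```bash
python3 -c "
from h import *
mv([562.4,-21.3,194],46.2)"
```

```text
t 12.47 pos [562.  -21.7 194.4] rpy [-9.003e+01  2.000e-02  4.606e+01] F [-2.2 -4.2  3.9] M [-1.19  0.47  0.02] open 0.344 q [-0.04  0.3   1.81 -0.    1.04 -0.84]
 shift [ 0.0006  0.0004 -0.    ] rot [ 0.003 -0.014 -0.002]
```

servo_tool --pt "-1 -0.0004 0.0005 -0.0003 0 0 0" --pt "-1 -0.0006 0.001 -0.0004 0 0 0" --pt "-1 -0.0006 0.001 -0.0004 0 0 0"

```text
clock: 12.85
eef_pos: [562.2, -22.0, 194.1]
tcp_rot: [-1.572, -0.001, 0.804]
contact_force: [-3.7, -3.3, 10.0]
opening: 0.338
```

```bash
python3 -c "
from h import *
mv([562.4,-21.3,194],46.2)"
```

```text
t 12.85 pos [562.2 -22.  194.1] rpy [-9.004e+01 -5.000e-02  4.604e+01] F [-3.7 -3.3 10. ] M [-0.77  0.8   0.04] open 0.338 q [-0.04  0.3   1.81  0.    1.04 -0.85]
 shift [0.0007 0.0001 0.0003] rot [ 0.004 -0.016  0.005]
```

servo_tool --pt "-1 -0.0006 0.0004 0.0001 0 0 0" --pt "-1 -0.0006 0.0006 0.0001 0 0 0" --pt "-1 -0.0006 0.0007 0.0001 0 0.3 0" --pt "-1 -0.0006 0.0007 0.0001 0 0.6 0" --pt "-1 -0.0006 0.0008 0.0001 0 1.0 0" --pt "-1 -0.0006 0.0008 0.0001 0 1.3 0" --pt "-1 -0.0006 0.0009 0.0001 0 1.6 0" --pt "-1 -0.0006 0.0009 0.0001 0 2.0 0"

```text
clock: 13.85
eef_pos: [562.9, -22.5, 193.9]
tcp_rot: [-1.573, -0.003, 0.453]
contact_force: [-1.2, -2.8, 11.4]
opening: 0.34
```

```bash
python3 -c "
from h import *
mv([562.4,-21.3,194],46.2)"
```

```text
t 13.85 pos [562.9 -22.5 193.9] rpy [-90.11  -0.2   25.94] F [-1.2 -2.8 11.4] M [-0.87  0.21  0.08] open 0.34 q [-0.04  0.3   1.81  0.    1.04 -0.5 ]
 shift [ 0.0001 -0.0001  0.0013] rot [ 0.014 -2.026  0.018]
```

Torque is a steady 0.08 N m under a push of about 13 N, so the screw is running down. Continuing.

servo_tool --pt "-1 0 0.0003 0 0 0.5 0" --pt "-1 0 0.0004 0 0 1.0 0" --pt "-1 0 0.0005 0 0 1.5 0" --pt "-1 0 0.0006 0 0 2.0 0" --pt "-1 0 0.0007 0 0 2.5 0" --pt "-1 0 0.0008 0 0 3.0 0" --pt "-1 0 0.0008 0 0 3.5 0" --pt "-1 0 0.0009 0 0 4.0 0" --pt "-1 0 0.0009 0 0 4.0 0"

```text
clock: 14.98
eef_pos: [563.2, -22.9, 193.2]
tcp_rot: [-1.571, -0.005, -0.244]
contact_force: [-1.0, -4.7, 12.8]
opening: 0.343
```

```bash
python3 -c "
from h import *
mv([562.4,-21.3,194],46.2)"
```

```text
t 14.97 pos [563.2 -22.9 193.2] rpy [-89.98  -0.27 -14.  ] F [-1.  -4.7 12.8] M [-1.28  0.15  0.02] open 0.343 q [-0.04  0.3   1.81 -0.    1.03  0.2 ]
 shift [-0.0012 -0.0008  0.0013] rot [ 0.013 -6.02   0.025]
```

servo_tool --pt "-1 0.0001 0.0002 -0.0003 0 0.5 0" --pt "-1 0.0001 0.0003 -0.0006 0 1.0 0" --pt "-1 0.0001 0.0004 -0.0006 0 1.5 0" --pt "-1 0.0001 0.0005 -0.0006 0 2.0 0" --pt "-1 0.0001 0.0006 -0.0006 0 2.5 0" --pt "-1 0.0001 0.0006 -0.0006 0 3.0 0"

```text
clock: 15.72
eef_pos: [563.3, -23.6, 192.7]
tcp_rot: [-1.568, -0.004, -0.77]
contact_force: [-0.2, -5.3, 12.9]
opening: 0.34
```

```bash
python3 -c "
from h import *
mv([562.4,-21.3,194],46.2)"
```

```text
t 15.72 pos [563.3 -23.6 192.7] rpy [-89.85  -0.24 -44.1 ] F [-0.2 -5.3 12.9] M [-1.48  0.13  0.07] open 0.34 q [-0.04  0.3   1.81 -0.    1.03  0.73]
 shift [-0.0022 -0.0013  0.0011] rot [ 7.00e-03 -9.03e+00  3.10e-02]
```

servo_tool --pt "-1 0.0003 0.0002 -0.0003 0 0.2 0" --pt "-1 0.0006 0.0002 -0.0006 0 0.4 0"

```text
clock: 15.98
eef_pos: [563.2, -24.0, 192.6]
tcp_rot: [-1.567, -0.003, -0.838]
contact_force: [-1.1, -2.4, 14.7]
opening: 0.338
```

```bash
cat > p.py <<'E'
from h import *
s=r.sense();print("t",round(s["clock"],2),np.round(s["eef_pos"],1),"psi",round(float(np.rad2deg(s["tcp_rot"][2])),2),"F",np.round(s["contact_force"],1),"M",np.round(s["wrist_torque"],3),"q6",round(float(s["qpos"][5]),3),"tau6",round(float(s["joint_efforts"][5]),3))
E
python3 p.py
```

```text
t 15.97 [563.2 -24.  192.6] psi -48.01 F [-1.1 -2.4 14.7] M [-0.692  0.311  0.049] q6 0.793 tau6 -0.368
```

servo_tool --pt "-1 0 0 0 0 0.15 0" --pt "-1 0 0.0001 0 0 0.3 0"

```text
clock: 16.23
eef_pos: [563.2, -24.0, 192.5]
tcp_rot: [-1.567, -0.003, -0.89]
contact_force: [-1.4, -4.0, 14.9]
opening: 0.341
```

```bash
python3 p.py
```

```text
t 16.23 [563.2 -24.  192.5] psi -50.99 F [-1.4 -4.  14.9] M [-0.945  0.349  0.056] q6 0.845 tau6 -0.273
```

servo_tool --pt "-1 0 0 0 0 0.13 0" --pt "-1 0 0 0 0 0.26 0" --pt "-1 0 0.0001 0 0 0.4 0"

```text
clock: 16.6
eef_pos: [563.2, -24.1, 192.4]
tcp_rot: [-1.567, -0.003, -0.96]
contact_force: [-1.8, -3.1, 15.7]
opening: 0.341
```

```bash
python3 p.py
```

```text
t 16.6 [563.2 -24.1 192.4] psi -54.98 F [-1.8 -3.1 15.7] M [-1.042  0.313  0.105] q6 0.914 tau6 -0.263
```

servo_tool --pt "-1 0 0 0 0 0.1 0" --pt "-1 0 0 0 0 0.2 0"

```text
clock: 16.85
eef_pos: [563.2, -24.1, 192.4]
tcp_rot: [-1.567, -0.003, -0.994]
contact_force: [-1.2, -4.5, 16.0]
opening: 0.339
```

```bash
python3 p.py
```

```text
t 16.85 [563.2 -24.1 192.4] psi -56.97 F [-1.2 -4.5 16. ] M [-1.107  0.314 -0.018] q6 0.949 tau6 -0.158
```

servo_tool --pt "-1 0 0 0 0 0.15 0" --pt "-1 0 0 0 0 0.3 0" --pt "-1 0 0 0 0 0.4 0"

```text
clock: 17.23
eef_pos: [563.2, -24.2, 192.3]
tcp_rot: [-1.567, -0.003, -1.064]
contact_force: [-1.2, -4.8, 15.0]
opening: 0.335
```

```bash
python3 p.py
```

```text
t 17.23 [563.2 -24.2 192.3] psi -60.98 F [-1.2 -4.8 15. ] M [-1.188  0.357  0.103] q6 1.019 tau6 -0.101
```

servo_tool --pt "-1 0 0 0 0 0.15 0" --pt "-1 0 0 0 0 0.3 0" --pt "-1 0 0 0 0 0.4 0"

```text
clock: 17.6
eef_pos: [563.1, -24.3, 192.3]
tcp_rot: [-1.567, -0.003, -1.134]
contact_force: [-0.8, -5.3, 14.4]
opening: 0.339
```

```bash
python3 p.py
```

```text
t 17.6 [563.1 -24.3 192.3] psi -64.97 F [-0.8 -5.3 14.4] M [-1.308  0.382  0.068] q6 1.089 tau6 -0.1
```

servo_tool --pt "-1 0.0002 0.0001 -0.0001 0 0.15 0" --pt "-1 0.0005 0.0001 -0.0002 0 0.3 0" --pt "-1 0.0005 0.0001 -0.0002 0 0.4 0"

```text
clock: 17.98
eef_pos: [563.0, -24.6, 192.2]
tcp_rot: [-1.567, -0.002, -1.204]
contact_force: [-2.4, -3.2, 15.5]
opening: 0.339
```

```bash
python3 p.py
```

```text
t 17.98 [563.  -24.6 192.2] psi -68.98 F [-2.4 -3.2 15.5] M [-0.87   0.439  0.087] q6 1.158 tau6 -0.106
```

servo_tool --pt "-1 0 0 0 0 0.15 0" --pt "-1 0 0 0 0 0.3 0" --pt "-1 0 0 0 0 0.4 0"

```text
clock: 18.35
eef_pos: [563.0, -24.6, 192.1]
tcp_rot: [-1.567, -0.002, -1.274]
contact_force: [-1.9, -3.7, 14.3]
opening: 0.339
```

```bash
python3 p.py
```

```text
t 18.35 [563.  -24.6 192.1] psi -72.98 F [-1.9 -3.7 14.3] M [-1.011  0.478  0.076] q6 1.228 tau6 -0.102
```

servo_tool --pt "-1 0 0.0001 0 0 0.15 0" --pt "-1 0 0.0001 0 0 0.3 0" --pt "-1 0 0.0001 0 0 0.4 0"

```text
clock: 18.73
eef_pos: [562.9, -24.7, 192.0]
tcp_rot: [-1.567, -0.001, -1.344]
contact_force: [-1.8, -3.9, 15.0]
opening: 0.339
```

```bash
python3 p.py
```

```text
t 18.73 [562.9 -24.7 192. ] psi -76.98 F [-1.8 -3.9 15. ] M [-1.121  0.42   0.072] q6 1.297 tau6 -0.102
```

servo_tool --pt "-1 0 0.0001 0 0 0.15 0" --pt "-1 0 0.0001 0 0 0.3 0" --pt "-1 0 0.0001 0 0 0.4 0"

```text
clock: 19.1
eef_pos: [562.9, -24.8, 192.0]
tcp_rot: [-1.567, -0.001, -1.413]
contact_force: [-1.5, -4.6, 14.8]
opening: 0.337
```

```bash
python3 p.py
```

```text
t 19.1 [562.9 -24.8 192. ] psi -80.98 F [-1.5 -4.6 14.8] M [-1.152  0.533  0.073] q6 1.367 tau6 -0.102
```

servo_tool --pt "-1 0.0002 0.0001 0 0 0.15 0" --pt "-1 0.0004 0.0001 0 0 0.3 0" --pt "-1 0.0004 0.0001 0 0 0.4 0"

```text
clock: 19.48
eef_pos: [562.8, -25.0, 191.9]
tcp_rot: [-1.567, -0.001, -1.483]
contact_force: [-2.6, -4.3, 15.9]
opening: 0.338
```

```bash
python3 p.py
```

```text
t 19.48 [562.8 -25.  191.9] psi -84.98 F [-2.6 -4.3 15.9] M [-0.77   0.638  0.127] q6 1.436 tau6 -0.105
```

servo_tool --pt "-1 0 0 0 0 0.13 0" --pt "-1 0 0 0 0 0.26 0" --pt "-1 0 0 0 0 0.4 0"

```text
clock: 19.85
eef_pos: [562.8, -25.0, 191.8]
tcp_rot: [-1.567, -0.0, -1.553]
contact_force: [-2.2, -3.8, 15.7]
opening: 0.34
```

```bash
python3 p.py
```

```text
t 19.85 [562.8 -25.  191.8] psi -88.98 F [-2.2 -3.8 15.7] M [-0.989  0.705  0.124] q6 1.506 tau6 -0.263
```

Joint 6 effort jumped from −0.10 to −0.26, so the stop is being reached. Using small steps now.

servo_tool --pt "-1 0 0 0 0 0.05 0" --pt "-1 0 0 0 0 0.1 0"

```text
clock: 20.1
eef_pos: [562.8, -25.0, 191.8]
tcp_rot: [-1.567, -0.0, -1.57]
contact_force: [-3.2, -3.9, 15.9]
opening: 0.337
```

```bash
python3 p.py
```

```text
t 20.1 [562.8 -25.  191.8] psi -89.96 F [-3.2 -3.9 15.9] M [-1.048  0.695  0.084] q6 1.523 tau6 -0.042
```

servo_tool --pt "-1 0 0 0 0 0.1 0" --pt "-1 0 0 0 0 0.2 0" --pt "-1 0 0 0 0 0.3 0"

```text
clock: 20.48
eef_pos: [562.7, -25.1, 191.8]
tcp_rot: [-1.567, -0.0, -1.623]
contact_force: [-3.1, -4.2, 15.4]
opening: 0.342
```

```bash
python3 p.py
```

```text
t 20.48 [562.7 -25.1 191.8] psi -92.97 F [-3.1 -4.2 15.4] M [-1.076  0.688  0.1  ] q6 1.576 tau6 -0.16
```

servo_tool --pt "-1 0 0 0 0 0.1 0" --pt "-1 0 0 0 0 0.2 0" --pt "-1 0 0 0 0 0.3 0"

```text
clock: 20.85
eef_pos: [562.7, -25.1, 191.7]
tcp_rot: [-1.567, -0.0, -1.675]
contact_force: [-2.6, -3.7, 14.9]
opening: 0.341
```

```bash
python3 p.py
```

```text
t 20.85 [562.7 -25.1 191.7] psi -95.97 F [-2.6 -3.7 14.9] M [-1.066  0.71   0.073] q6 1.628 tau6 -0.159
```

servo_tool --pt "-1 0 0.0001 0 0 0.1 0" --pt "-1 0 0.0001 0 0 0.2 0" --pt "-1 0 0.0001 0 0 0.3 0"

```text
clock: 21.22
eef_pos: [562.6, -25.1, 191.6]
tcp_rot: [-1.568, -0.0, -1.727]
contact_force: [-2.6, -3.8, 15.6]
opening: 0.333
```

```bash
python3 p.py
```

```text
t 21.23 [562.6 -25.1 191.6] psi -98.97 F [-2.6 -3.8 15.6] M [-1.117  0.751  0.094] q6 1.681 tau6 -0.159
```

servo_tool --pt "-1 0 0 0 0 0.1 0" --pt "-1 0 0 0 0 0.2 0"

```text
clock: 21.48
eef_pos: [562.6, -25.1, 191.6]
tcp_rot: [-1.568, 0.0, -1.762]
contact_force: [-3.1, -4.0, 15.0]
opening: 0.336
```

```bash
python3 p.py
```

```text
t 21.48 [562.6 -25.1 191.6] psi -100.97 F [-3.1 -4.  15. ] M [-1.127  0.808  0.133] q6 1.715 tau6 -0.159
```

servo_tool --pt "-1 0 0 0 0 0.1 0" --pt "-1 0 0 0 0 0.2 0"

```text
clock: 21.72
eef_pos: [562.5, -25.1, 191.6]
tcp_rot: [-1.568, 0.0, -1.797]
contact_force: [-3.2, -4.4, 14.8]
opening: 0.338
```

```bash
python3 p.py; sleep 0; python3 p.py
```

```text
t 21.73 [562.5 -25.1 191.6] psi -102.97 F [-3.2 -4.4 14.8] M [-1.153  0.833  0.119] q6 1.75 tau6 -0.159
t 21.73 [562.5 -25.1 191.6] psi -102.97 F [-3.2 -4.4 14.8] M [-1.153  0.833  0.119] q6 1.75 tau6 -0.159
```

servo_tool --pt "-1 0 0 0 0 0.1 0" --pt "-1 0 0 0 0 0.2 0"

```text
clock: 21.98
eef_pos: [562.5, -25.1, 191.5]
tcp_rot: [-1.568, 0.0, -1.832]
contact_force: [-2.6, -4.2, 15.2]
opening: 0.338
```

```bash
python3 p.py
```

```text
t 21.98 [562.5 -25.1 191.5] psi -104.97 F [-2.6 -4.2 15.2] M [-1.029  0.774  0.103] q6 1.785 tau6 -0.159
```

servo_tool --pt "-1 0 0 0 0 0.1 0" --pt "-1 0 0 0 0 0.2 0"

```text
clock: 22.22
eef_pos: [562.4, -25.1, 191.5]
tcp_rot: [-1.568, 0.0, -1.867]
contact_force: [-3.1, -4.8, 14.3]
opening: 0.338
```

```bash
python3 p.py
```

```text
t 22.23 [562.4 -25.1 191.5] psi -106.97 F [-3.1 -4.8 14.3] M [-1.107  0.813  0.103] q6 1.82 tau6 -0.159
```

servo_tool --pt "-1 0 0 0 0 0.1 0" --pt "-1 0 0 0 0 0.2 0"

```text
clock: 22.48
eef_pos: [562.4, -25.1, 191.4]
tcp_rot: [-1.568, 0.0, -1.902]
contact_force: [-2.6, -4.3, 15.8]
opening: 0.334
```

```bash
python3 - <<'E'
exec(open("p.py").read())
S=np.mean([r.grab_frame("scene").astype(float) for _ in range(3)],0)
cv2.imwrite("pics/c8.png",cv2.resize(np.clip(S,0,255).astype(np.uint8)[165:205,262:307,::-1],None,fx=12,fy=12,interpolation=cv2.INTER_CUBIC))
E
```

```text
t 22.48 [562.4 -25.1 191.4] psi -108.97 F [-2.6 -4.3 15.8] M [-1.117  0.837  0.1  ] q6 1.855 tau6 -0.159
```

View pics/c8.png

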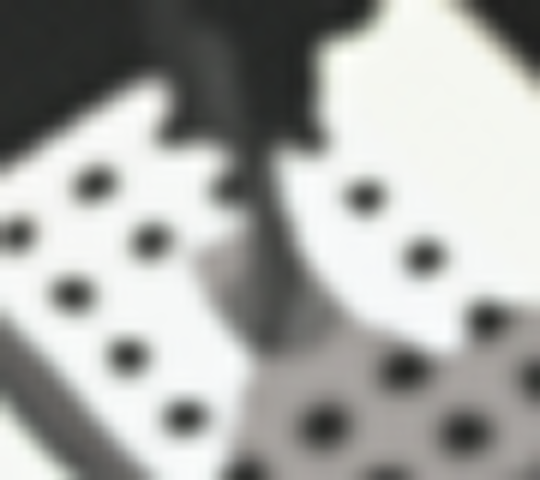

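The blade stands in the slot at (270,300), with the head around it and nothing jumped out. The torque and sink are still those of running, so I'll continue.

servo_tool --pt "-1 0 0 0 0 0.1 0" --pt "-1 0 0 0 0 0.2 0"

```text
clock: 22.88
eef_pos: [562.3, -25.1, 191.5]
tcp_rot: [-1.568, 0.0, -1.937]
contact_force: [-2.5, -4.2, 15.0]
opening: 0.342
```

```bash
python3 p.py
```

```text
t 22.88 [562.3 -25.1 191.5] psi -110.97 F [-2.5 -4.2 15. ] M [-1.13   0.83   0.099] q6 1.89 tau6 -0.159
```

servo_tool --pt "-1 0 0 0 0 0.1 0" --pt "-1 0 0 0 0 0.2 0"

```text
clock: 23.12
eef_pos: [562.4, -25.1, 191.5]
tcp_rot: [-1.568, 0.001, -1.972]
contact_force: [-2.2, -3.3, 14.0]
opening: 0.338
```

```bash
python3 p.py
```

```text
t 23.12 [562.4 -25.1 191.5] psi -112.97 F [-2.2 -3.3 14. ] M [-1.06   0.727  0.137] q6 1.925 tau6 -0.111
```

servo_tool --pt "-1 0 0 0 0 0.1 0" --pt "-1 0 0 0 0 0.15 0"

```text
clock: 23.38
eef_pos: [562.5, -25.1, 191.5]
tcp_rot: [-1.568, 0.001, -1.998]
contact_force: [-2.7, -3.4, 13.1]
opening: 0.339
```

```bash
python3 p.py
```

```text
t 23.38 [562.5 -25.1 191.5] psi -114.45 F [-2.7 -3.4 13.1] M [-1.046  0.703  0.188] q6 1.951 tau6 0.083
```

Now it's really rising (0.137 → 0.188 N m, about 0.035 per degree) and z has stopped sinking. Nipping up.

servo_tool --pt "-1 0 0.0001 0 0 0.1 0" --pt "-1 0 0.0002 0 0 0.2 0"

```text
clock: 23.62
eef_pos: [562.6, -25.1, 191.4]
tcp_rot: [-1.568, 0.001, -2.033]
contact_force: [-3.3, -4.2, 15.6]
opening: 0.339
```

```bash
python3 p.py
```

```text
t 23.62 [562.6 -25.1 191.4] psi -116.46 F [-3.3 -4.2 15.6] M [-1.129  0.819  0.2  ] q6 1.986 tau6 -0.042
```

servo_tool --pt "-1 0 0 0 0 0.1 0" --pt "-1 0 0 0 0 0.2 0"

```text
clock: 23.88
eef_pos: [563.1, -24.9, 191.7]
tcp_rot: [-1.567, 0.002, -2.068]
contact_force: [-2.2, -3.3, 16.2]
opening: 0.34
```

```bash
python3 p.py
```

```text
t 23.88 [563.1 -24.9 191.7] psi -118.46 F [-2.2 -3.3 16.2] M [-0.799  0.39   0.155] q6 2.021 tau6 -0.034
```

Torque dropped a little and z rose 0.3 mm, so the blade is shifting in the slot. I'll press a bit more, to about 20 N, before turning on.

servo_tool --pt "-1 0 0.0004 0 0 0 0" --pt "-1 0 0.0006 0 0 0 0"

```text
clock: 24.12
eef_pos: [563.3, -24.9, 191.5]
tcp_rot: [-1.566, 0.002, -2.067]
contact_force: [-2.4, -2.8, 20.8]
opening: 0.339
```

```bash
python3 p.py
```

```text
t 24.12 [563.3 -24.9 191.5] psi -118.43 F [-2.4 -2.8 20.8] M [-0.876  0.739  0.191] q6 2.02 tau6 0.194
```

servo_tool --pt "-1 0 0 0 0 0.1 0" --pt "-1 0 0 0 0 0.15 0" --pt "-1 0 0 0 0 0.15 0"

```text
clock: 24.5
eef_pos: [563.3, -24.9, 191.6]
tcp_rot: [-1.566, 0.002, -2.093]
contact_force: [-2.0, -2.5, 19.8]
opening: 0.336
```

```bash
python3 p.py
```

```text
t 24.5 [563.3 -24.9 191.6] psi -119.93 F [-2.  -2.5 19.8] M [-0.794  0.7    0.262] q6 2.046 tau6 0.289
```

servo_tool --pt "-1 0 0.0001 0 0 0.1 0" --pt "-1 0 0.0001 0 0 0.1 0"

```text
clock: 24.75
eef_pos: [563.3, -24.9, 191.6]
tcp_rot: [-1.566, 0.002, -2.111]
contact_force: [-3.0, -3.0, 20.9]
opening: 0.335
```

```bash
python3 p.py
```

```text
t 24.75 [563.3 -24.9 191.6] psi -120.94 F [-3.  -3.  20.9] M [-0.849  0.763  0.254] q6 2.064 tau6 0.372
```

servo_tool --pt "-1 0 0 0 0 0.05 0" --pt "-1 0 0 0 0 0.1 0" --pt "-1 0 0 0 0 0.1 0"

```text
clock: 25.12
eef_pos: [563.3, -25.0, 191.6]
tcp_rot: [-1.566, 0.002, -2.128]
contact_force: [-2.4, -3.1, 19.9]
opening: 0.337
```

```bash
python3 p.py
```

```text
t 25.12 [563.3 -25.  191.6] psi -121.92 F [-2.4 -3.1 19.9] M [-0.922  0.749  0.3  ] q6 2.081 tau6 0.355
```

servo_tool --pt "-1 0 0.0001 0 0 0.05 0" --pt "-1 0 0.0001 0 0 0.1 0" --pt "-1 0 0.0001 0 0 0.1 0" --pt "-1 0 0.0001 0 0 0.1 0"

```text
clock: 25.62
eef_pos: [563.4, -25.0, 191.6]
tcp_rot: [-1.566, 0.002, -2.145]
contact_force: [-1.4, -4.1, 21.2]
opening: 0.337
```

```bash
python3 p.py
```

```text
t 25.62 [563.4 -25.  191.6] psi -122.91 F [-1.4 -4.1 21.2] M [-0.828  0.783  0.313] q6 2.099 tau6 0.316
```

servo_tool --pt "-1 0 0 0 0 0.05 0" --pt "-1 0 0 0 0 0.1 0" --pt "-1 0 0 0 0 0.15 0" --pt "-1 0 0 0 0 0.15 0" --pt "-1 0 0 0 0 0.15 0"

```text
clock: 26.25
eef_pos: [563.4, -25.0, 191.5]
tcp_rot: [-1.566, 0.002, -2.171]
contact_force: [-2.8, -3.2, 20.2]
opening: 0.34
```

```bash
python3 p.py
```

```text
t 26.25 [563.4 -25.  191.5] psi -124.41 F [-2.8 -3.2 20.2] M [-0.857  0.763  0.374] q6 2.125 tau6 0.369
```

It's nipped to about 0.37 N m and held. Next I'll unwind the elastic twist (about 9°), lift out and go back to the stand.

servo_tool --pt "-1 0 0 0 0 -0.3 0" --pt "-1 0 0 0 0 -0.6 0" --pt "-1 0 -0.0005 0 0 -0.9 0" --pt "-1 0 -0.001 0 0 -0.9 0"

```text
clock: 26.75
eef_pos: [563.5, -24.6, 191.8]
tcp_rot: [-1.566, 0.002, -2.014]
contact_force: [0.4, -1.9, 10.2]
opening: 0.339
```

```bash
python3 p.py
```

```text
t 26.75 [563.5 -24.6 191.8] psi -115.4 F [ 0.4 -1.9 10.2] M [-0.496 -0.126  0.15 ] q6 1.967 tau6 -0.223
```

servo_tool --pt "-1 0 -0.003 0 0 0 0" --pt "-1 0 -0.01 0 0 0 0" --pt "-1 0 -0.03 0 0 0 0" --pt "-1 0 -0.06 0 0 0 0" --pt "-1 0 -0.06 0 0 0 0"

```text
clock: 27.38
eef_pos: [562.2, -24.4, 251.5]
tcp_rot: [-1.568, 0.002, -2.015]
contact_force: [-0.1, 0.2, -1.9]
opening: 0.34
```

```bash
python3 -c "
from h import *
mv([484.5,290,216],0)"
```

```text
t 27.38 pos [562.2 -24.4 251.5] rpy [-8.9870e+01  1.1000e-01 -1.1545e+02] F [-0.1  0.2 -1.9] M [ 0.02 -0.05 -0.04] open 0.34 q [-0.05  0.24  1.75  0.    1.15  1.97]
 shift [-0.2504  0.0355 -0.2054] rot [-2.0000e-02 -1.1545e+01  6.0000e-03]
```

servo_tool --pt "-1 0 -0.02 0 0 -0.9 0" --pt "-1 -0.025 -0.02 -0.02 0 -1.9 0" --pt "-1 -0.05 -0.02 -0.041 0 -2.9 0" --pt "-1 -0.075 -0.02 -0.062 0 -3.9 0" --pt "-1 -0.1 -0.02 -0.082 0 -4.9 0" --pt "-1 -0.125 -0.02 -0.103 0 -5.9 0" --pt "-1 -0.15 -0.02 -0.123 0 -6.9 0" --pt "-1 -0.175 -0.02 -0.144 0 -7.9 0" --pt "-1 -0.2 -0.01 -0.164 0 -8.9 0" --pt "-1 -0.225 0.0 -0.185 0 -9.9 0" --pt "-1 -0.245 0.01 -0.2 0 -10.9 0" --pt "-1 -0.25 0.02 -0.205 0 -11.54 0"

```text
clock: 28.88
eef_pos: [482.2, 290.2, 227.8]
tcp_rot: [-1.571, 0.002, 0.005]
contact_force: [-0.6, -0.8, -0.2]
opening: 0.341
```

servo_tool --pt "-1 0 0.01 0 0 0 0" --pt "-1 0 0.015 0 0 0 0" --pt "-1 0 0.015 0 0 0 0" --pt "-1 0 0.015 0 0 0 0"

```text
clock: 29.38
eef_pos: [483.9, 288.8, 215.0]
tcp_rot: [-1.571, -0.0, -0.002]
contact_force: [-0.6, 1.0, -1.7]
opening: 0.339
```

```bash
python3 - <<'E'
from h import *
mv([484.5,290,216],0)
S=np.mean([r.grab_frame("scene").astype(float) for _ in range(3)],0);np.save("D.npy",S)
s,_=pose(); tip=s["eef_pos"]+[0,0,-92]; print("pred tip",proj("scene",tip),"hole",proj("scene",[484.5,290,86]))
a=cv2.resize(np.clip(S,0,255).astype(np.uint8)[218:278,376:436,::-1],None,fx=8,fy=8,interpolation=cv2.INTER_CUBIC)
b=cv2.resize(np.clip(S,0,255).astype(np.uint8)[170:210,262:302,::-1],None,fx=7,fy=7,interpolation=cv2.INTER_CUBIC)
c=np.zeros((480,760,3),np.uint8);c[:,:480]=a;c[:280,480:]=b;cv2.imwrite("pics/c9.png",c)
E
```

```text
t 29.38 pos [483.9 288.8 215. ] rpy [-8.998e+01 -2.000e-02 -1.300e-01] F [-0.6  1.  -1.7] M [0.   0.   0.01] open 0.339 q [0.54 0.27 1.78 0.   1.08 0.54]
 shift [ 0.0006 -0.001   0.0012] rot [-0.002 -0.013  0.002]
pred tip [[407.56945818 239.30296426]] hole [[404.79141871 246.94867206]]
```

View pics/c9.png

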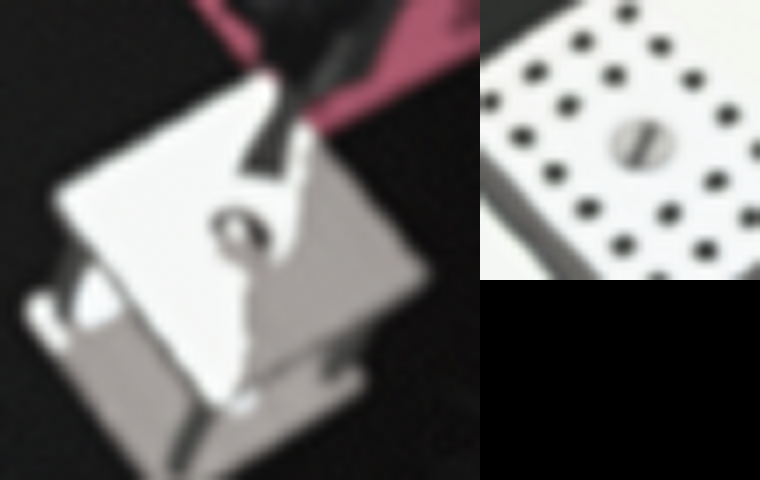

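The hole is at (240,233) and the blade tip is above it at (262,175). Both are about 0.7 px right of prediction, so they agree with each other. On the right, the screw head is flush with its slot turned and the block unmarked. Lowering into the hole.

servo_tool --pt "-1 0.0006 0.01 0.0012 0 0 0" --pt "-1 0.0006 0.03 0.0012 0 0 0" --pt "-1 0.0006 0.05 0.0012 0 0 0" --pt "-1 0.0006 0.07 0.0012 0 0 0" --pt "-1 0.0006 0.07 0.0012 0 0 0"

```text
clock: 30.15
eef_pos: [483.1, 289.6, 142.9]
tcp_rot: [-1.573, 0.003, -0.001]
contact_force: [0.2, 0.5, -1.5]
opening: 0.34
```

```bash
python3 -c "
from h import *
mv([484.5,290,104],0)"
```

```text
t 30.15 pos [483.1 289.6 142.9] rpy [-9.01e+01  1.70e-01 -5.00e-02] F [ 0.2  0.5 -1.5] M [-0.01  0.03  0.04] open 0.34 q [0.54 0.36 1.84 0.   0.94 0.54]
 shift [0.0016 0.0389 0.0005] rot [ 0.01  -0.005 -0.017]
```

servo_tool --pt "-1 0.0008 0.012 0.0003 0 0 0" --pt "-1 0.0008 0.024 0.0003 0 0 0" --pt "-1 0.0008 0.033 0.0003 0 0 0" --pt "-1 0.0008 0.036 0.0003 0 0 0" --pt "-1 0.0008 0.036 0.0003 0 0 0"

```text
clock: 30.78
eef_pos: [485.0, 290.5, 108.5]
tcp_rot: [-1.571, 0.0, -0.001]
contact_force: [0.3, 0.4, -1.0]
opening: 0.339
```

servo_tool --pt "-1 0 0.001 0 0 0 0" --pt "-1 0 0.0015 0 0 0 0" --pt "-1 0 0.0015 0 0 0 0"

```text
clock: 31.15
eef_pos: [485.1, 290.5, 107.3]
tcp_rot: [-1.571, -0.0, -0.001]
contact_force: [0.3, 0.3, -1.9]
opening: 0.338
```

```bash
python3 -c "
from h import *
mv([484.5,290,104],0)"
```

```text
t 31.15 pos [485.1 290.5 107.3] rpy [-8.999e+01 -1.000e-02 -5.000e-02] F [ 0.3  0.3 -1.9] M [ 0.    0.06 -0.04] open 0.338 q [0.54 0.41 1.87 0.   0.87 0.54]
 shift [-0.0006  0.0033 -0.0005] rot [-0.001 -0.005  0.001]
```

servo_tool --pt "-1 -0.0005 0.001 -0.0004 0 0 0" --pt "-1 -0.0005 0.002 -0.0004 0 0 0" --pt "-1 -0.0005 0.003 -0.0004 0 0 0" --pt "-1 -0.0005 0.003 -0.0004 0 0 0"

```text
clock: 31.65
eef_pos: [484.5, 290.1, 104.2]
tcp_rot: [-1.571, -0.0, -0.001]
contact_force: [0.1, -0.4, -0.7]
opening: 0.341
```

```bash
python3 p.py
```

```text
t 31.65 [484.5 290.1 104.2] psi -0.05 F [ 0.1 -0.4 -0.7] M [-0.001  0.031 -0.011] q6 0.538 tau6 -0.0
```

servo_tool --pt "-1 0 0.0005 0 0 0 0" --pt "-1 0 0.001 0 0 0 0" --pt "-1 0 0.001 0 0 0 0"

```text
clock: 32.02
eef_pos: [484.6, 290.1, 104.1]
tcp_rot: [-1.571, -0.0, -0.001]
contact_force: [-3.6, -2.0, 10.4]
opening: 0.338
```

```bash
python3 p.py
```

```text
t 32.02 [484.6 290.1 104.1] psi -0.05 F [-3.6 -2.  10.4] M [-0.318  0.586  0.03 ] q6 0.538 tau6 -0.007
```

It's resting on the plate (104.1, as at the start, with 10 N). I'll ease off, open and look.

servo_tool --pt "-1 0 -0.0007 0 0 0 0" --pt "-1 0 -0.0007 0 0 0 0" --pt "-0.2 0 -0.0007 0 0 0 0" --pt "0.2 0 -0.0007 0 0 0 0" --pt "0.6 0 -0.0007 0 0 0 0" --pt "1 0 -0.0007 0 0 0 0" --pt "1 0 -0.0007 0 0 0 0" --pt "1 0 -0.0007 0 0 0 0" --pt "1 0 -0.0007 0 0 0 0" --grip_force 20

```text
clock: 33.15
eef_pos: [484.5, 290.1, 103.9]
tcp_rot: [-1.571, 0.0, -0.001]
contact_force: [0.7, 0.4, 0.3]
opening: 1.001
```

servo_tool --pt "1 0 -0.01 0 0 0 0" --pt "1 0 -0.04 0 0 0 0" --pt "1 0 -0.09 0 0 0 0" --pt "1 0 -0.14 0 0 0 0" --pt "1 0 -0.18 0 0 0 0" --pt "1 0 -0.18 -0.05 0 0 0" --pt "1 0 -0.18 -0.1 0 0 0" --pt "1 0 -0.18 -0.15 0 0 0" --pt "1 0 -0.18 -0.2 0 0 0" --pt "1 0 -0.18 -0.24 0 0 0" --pt "1 0 -0.18 -0.24 0 0 0" --pt "1 0 -0.18 -0.24 0 0 0"

```text
clock: 34.65
eef_pos: [484.4, 50.4, 284.4]
tcp_rot: [-1.57, -0.001, -0.002]
contact_force: [-0.6, -0.2, -0.6]
opening: 0.998
```

```bash
python3 - <<'E'
exec(open("p.py").read())
S=r.grab_frame("scene");T=r.grab_frame("top")
up=lambda i,x,y,w,h,f:cv2.resize(i[y:y+h,x:x+w,::-1],None,fx=f,fy=f,interpolation=cv2.INTER_CUBIC)
cv2.imwrite("pics/c10.png",np.vstack([np.hstack([up(S,376,218,60,45,6),up(S,262,170,60,45,6)]),np.hstack([up(T,195,200,60,45,6),up(T,320,166,60,45,6)])]))
# bystander drift: compare with start frames
z=np.load("f.npz")
for n,a,b in(("scene",S,z["S"]),("top",T,z["T"])):
    for nm,X in(("bottle",None),):
        pass
for n,im,old,boxes in(("scene",S,z["S"],{"bottle":(310,265,50,50),"rack":(180,152,55,62),"tipbox":(222,106,58,58)}),("top",T,z["T"],{"bottle":(228,128,50,50),"rack":(392,132,80,54),"tipbox":(405,198,80,64)})):
    for k,(x,y,w,h) in boxes.items():
        p,resp=cv2.phaseCorrelate(np.float64(old[y:y+h,x:x+w].mean(2)),np.float64(im[y:y+h,x:x+w].mean(2))); print(n,k,np.round(p,2),round(resp,2))
E
```

```text
t 34.65 [484.4  50.4 284.4] psi -0.09 F [-0.6 -0.2 -0.6] M [-0.055  0.027  0.002] q6 0.102 tau6 -0.037
scene bottle [-0.01  0.01] 0.98
scene rack [-0.03 -0.03] 0.9
scene tipbox [-0.03 -0.1 ] 0.89
top bottle [ 0.01 -0.15] 0.53
top rack [-0.1  -0.06] 0.66
top tipbox [0.21 0.1 ] 0.6
```

View pics/c10.png

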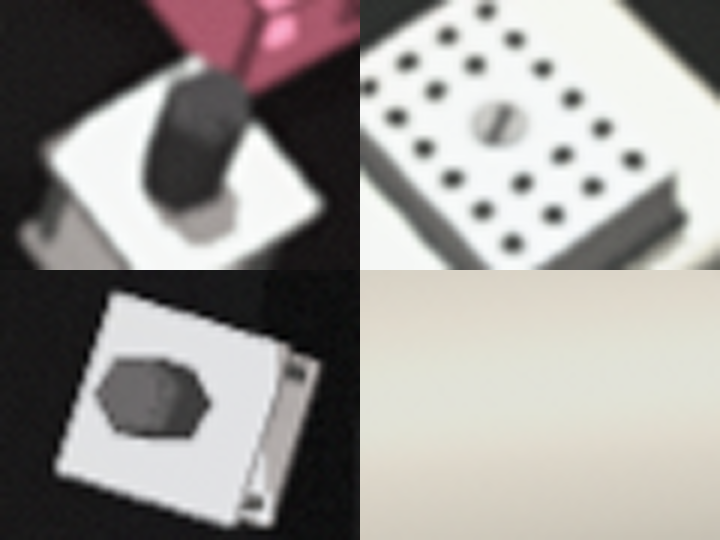

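The driver stands upright in the white stand, as it did at the start; the screw head is flush and the bystanders haven't moved (shifts under 0.25 px). One thing is left to check: the driver turned about 159° to contact, while the screw can travel at most 143°. I'll clear the top view and measure the slot's actual turn.

servo_tool --pt "1 0 0 -0.06 0 0 0" --pt "1 0 0 -0.12 0 0 0" --pt "1 0 0 -0.18 0 0 0" --pt "1 0 0 -0.24 0 0 0" --pt "1 0 0 -0.3 0 0 0" --pt "1 0 0 -0.36 0 0 0" --pt "1 0 0 -0.4 0 0 0" --pt "1 0 0 -0.4 0 0 0" --pt "1 0 0 -0.4 0 0 0"

```text
clock: 35.88
eef_pos: [484.4, -348.7, 283.5]
tcp_rot: [-1.57, 0.001, -0.0]
contact_force: [-0.6, 0.4, -0.1]
opening: 1.0
```

```bash
python3 - <<'E'
exec(open("p.py").read())
z=np.load("f.npz"); new={n:np.mean([r.grab_frame(n).astype(float) for _ in range(4)],0) for n in("top","scene")}
for lab,fr in(("old",{"top":z["T"],"scene":z["S"]}),("new",new)):
  for n,c in(("top",(350.6,188.3)),("scene",(284.8,190.2))):
    x0,y0=int(c[0])-10,int(c[1])-10; B=cv2.resize(fr[n].mean(2)[y0:y0+21,x0:x0+21],None,fx=8,fy=8,interpolation=cv2.INTER_CUBIC)
    yy,xx=np.mgrid[:168,:168]; d=np.hypot(xx-(c[0]-x0+.5)*8,yy-(c[1]-y0+.5)*8)<(30 if n=="top" else 24)
    th=np.percentile(B[d],25); W=np.where(d,np.clip(th-B,0,None),0); w=W[W>0]; P=np.argwhere(W>0)[:,::-1]
    m=np.average(P,axis=0,weights=w); u=np.linalg.eigh(np.cov(P.T,aweights=w))[1][:,1]; p=(m+.5)/8-.5+[x0,y0]
    a,b=atz(n,p+3*u,105),atz(n,p-3*u,105); print(lab,n,"slot angle",round(np.rad2deg(np.arctan2((a-b)[1],(a-b)[0]))%180,1),"th",round(th),"ctr",np.round(((a+b)/2)[:2],1))
np.savez("g.npz",T=new["top"],S=new["scene"])
up=lambda i:cv2.resize(np.clip(i,0,255).astype(np.uint8)[176:202,338:364,::-1],(390,390),interpolation=cv2.INTER_CUBIC)
cv2.imwrite("pics/c11.png",np.hstack([up(z["T"]),up(new["top"])]))
E
```

```text
t 35.88 [ 484.4 -348.7  283.5] psi -0.01 F [-0.6  0.4 -0.1] M [0.008 0.014 0.016] q6 -0.627 tau6 -0.02
old top slot angle 166.1 th 124 ctr [562.3 -24. ]
old scene slot angle 167.9 th 137 ctr [561.3 -21.1]
new top slot angle 24.1 th 129 ctr [563.  -23.5]
new scene slot angle 22.9 th 128 ctr [563.7 -19.4]
```

View pics/c11.png

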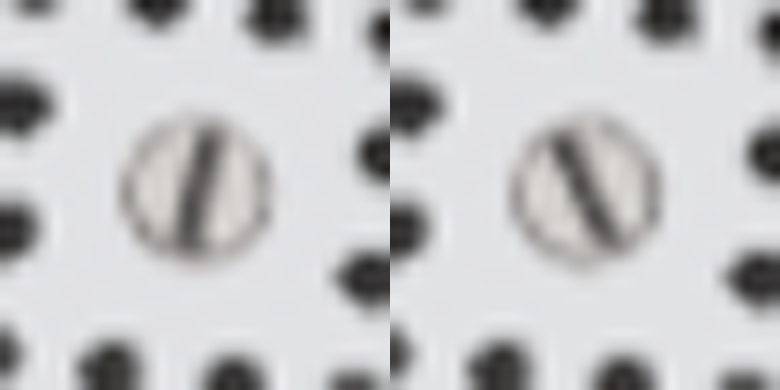

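The left crop (before) has the slot at 166°; the right crop (after) has it at 24°. That is a clockwise turn of 142° (2.48 rad), so the screw is at 2.58 rad or more: home. The extra driver angle was slack and wind-up. Handing in.

```bash
python3 -c "
from rig import r
print(r.sign_off(), r.sense()['clock'])"
```

```text
the job is handed in; nothing more can be done
the job is handed in; nothing more can be done
```

I clamped the block and handed the job in at about 36 s. The screw is home, nipped up to about 0.37 N m, and the screwdriver is back in the white stand. The hand-in gives no verdict.

**What I did**
- **Seating:** I took the driver from the white stand and worked out the blade's direction from views at three yaws. It seated in the slot on the first try.
- **Running down:** I turned the screw clockwise under a push of about 12–17 N, with a steady torque of about 0.07–0.13 N m.
- **Nipping up:** I raised the push to about 21 N, held about 0.37 N m, eased off and lifted out.
- **Return:** I lowered the driver into the stand until it rested on the plate at the same height as before, then let go.

**Last checks**
- **Screw:** In the top view the slot turned from 166° to 24°, which is 142° or 2.48 rad. The screw therefore stands at about 2.58 rad or more, with its head flush and no marks visible on the block.
- **Driver:** It looks upright in the stand in both views.
- **Bystanders:** The bottle, tube rack and tip box moved less than 0.25 px in either camera.

**What disagreed**
- The driver turned about 16° more than the screw's greatest travel before the torque rose. I put this down to slack and twist, because the slot's own turn agrees with the stop.
- At about 0.2 N m the torque dipped and the driver rose 0.3 mm as the blade shifted in the slot. The extra push cured it.
- The two cameras differed by about 3 mm on the screw's position. The scene camera agreed with the arm.
- I couldn't measure the contact force at the nip directly, only infer it from the torque and push.
- I viewed 12 pictures, two over the budget of 10.

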